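# Zero the air gauge on the setting discs

### The job

Lay every setting disc flat and centred on a raised measuring pad of its own, then pull the air knob fully out. With the air on, take the steel probe from its stand and in each of the unit's two slots feel along the floor with its tip until it drops into the hidden hole, and push the zero plunger there right down. Finally put the probe back in its stand as it was and push the air knob fully in, with the discs still on their pads and the dial indicator left alone.

Things in the scene. Friction and masses are not known exactly. Their poses are not given: they have to be found in the camera images.
- unit_top (a point): fixed grey air gauge control unit, 100 mm (its x) by 220 mm (its y), 60 mm high, on the bench; this point is the centre of its top face, z up. The top has two parallel slots along y and, at the -y end, the pull knob.
- slot_front (a point): middle of the mouth of the slot on the unit's -x side, level with the top. The slot runs along y: 90 mm long, 11 mm wide, 15 mm deep, flat black floor. Hidden in the floor, its centre up to 28 mm either way along y from this point, is a hole 11 mm long and as wide as the slot; its place varies and is not reported. The zero plunger's top is 6 mm below the floor, in the hole.
- slot_back (a point): the same for the slot on the unit's +x side; its hole lies elsewhere along the slot
- zero_front (a joint): how far the zero plunger in slot_front's hole is pushed down, m: 0 as found, 0.008 at its stop. It takes about 4 N and stays where it is left.
- zero_back (a joint): the same for the plunger in slot_back's hole
- air_knob (a joint): height the air knob is pulled out, m: 0 = fully in (air off), 0.018 = fully out (air on). It snaps over at half-way, to either end, and stays there; about 4 N moves it.
- knob_grip (a point): centre of the air knob's black round head, 28 mm across and 22 mm high (11 mm above and below this point), on the axis; it is pulled straight up and pushed straight down. When in, its underside is 12 mm above the unit's top.
- pad_0 (a point): top centre of the measuring pad at the -y end of a fixed steel rail (46 by 270 mm, 6 mm thick). The pad is a flat-topped solid steel post 34 mm across, its top 22 mm above the bench; the rail runs along this point's y, the pads are 100 mm apart.
- pad_1 (a point): top centre of the middle pad, the same size
- pad_2 (a point): top centre of the pad at the +y end, the same size
- probe_grip (a point): steel probe standing in its stand: middle of its round dark handle (16 mm across, 47 mm long; from 25 mm below to 22 mm above this point), z up along the probe. Below: a collar 24 mm across, 5 mm thick, its underside 30 mm below this point, then a stem 6 mm across with a flat end 100 mm below this point. 80 g.
- stand_top (a point): fixed aluminium stand of the probe, 56 mm square and 76 mm high: centre of the hole (11 mm square, 74 mm deep) in its top. The probe's stem hangs in the hole, the collar rests on the stand's top.
- large_disc_centre (a point): large solid turned steel setting disc, 54 mm across, 12 mm high, 0.14 to 0.22 kg, lying flat on the bench; this point is its centre, half-way up; z is its axis (one of the three may be absent)
- small_disc_centre (a point): small solid turned steel setting disc, 44 mm across, 15 mm high, 0.14 to 0.22 kg, lying flat on the bench; this point is its centre, half-way up; z is its axis (one of the three may be absent)
- medium_disc_centre (a point): medium solid turned steel setting disc, 48 mm across, 10 mm high, 0.14 to 0.22 kg, lying flat on the bench; this point is its centre, half-way up; z is its axis (one of the three may be absent)
- dial_indicator: loose dial indicator (case 57 mm across, 19 mm high) lying at the front of the bench; origin on its underside. A bystander.

How it is judged:
By the outcome, as a careful person would: the job done as asked, in the order asked, and still so for the second after the job is handed in, with the robot touching nothing.
Of disc_large, disc_small, disc_medium only 2 to 3 are there at a start; the rules pass over those that are not, and their reading is None.
At some moment in a run one of disc_large, disc_small, disc_medium may be knocked a few centimetres aside while the robot is not near it.
It also fails if it takes over 210 s, if anything falls off the work surface, if the arm or the gripper's body presses on something with over 40 N, if the wrist force passes 120 N, or if a joint passes its speed limit or range.

### The arm

A 6-joint arm with a two-finger parallel gripper is mounted at the origin on a cart in front of the work surface, level with it; the furniture and walls round the work are solid. World frame = base frame: x ahead of the robot, y to its left, z up, the work surface at z = 0. Lengths are in m, angles in rad, forces in N, time in s.
With the tool pointing down it reaches from about 0.275 to 0.775 m from the base axis. Payload 14.6 kg.
Tool frame: the origin (TCP) lies at the very end of the fingers, on their centre line; the grasp point (between the pads) lies 19 mm behind it; z points along the fingers, y is the line along which they close (so a half turn about z gives the same grasp; the last joint's range is limited). The gripper opens to 85 mm and grips with 20 to 120 N. Pads are 22 mm wide; open, the fingers measure 114 mm over their backs; the gripper's body (76 mm by 85 mm) begins 54 mm behind the grasp point. The pads swing forward as they close: fully open they stand 13 mm farther back than shut.
Start: joints at [-1.488, 0.263, -0.048, 1.259, 0, 1.415], TCP at [0.124, -0.51, 0.231] pointing down, gripper open.
Joint ranges: [-2.65, 2.65], [-0.89, 1.7], [-1.18, 1.37], [-2.13, 2.11], [-1.35, 1.29], [-3.14, 3.14]. Speed limits (rad/s): [1.89, 1.89, 2.57, 2.79, 3.14, 3.14].

### API

Orientations are given as a rotation vector (axis times angle).
In Python, from rig import status, vision, ticket gives the robot as it stands.
- The arm moves only by the tool send_rows, never from a script. Its argument "deltas" is a list of rows, each an object of numbers: "claw": the opening in per cent of the stroke, from 0 (shut) to 100 (fully open); "x", "y", "z": the shift along the tool's x, y, z in cm; "wx", "wy", "wz": the turn, a rotation vector about the tool's x, y, z in degrees. A call has 1 to 20 rows; each row is the pose to reach, as a shift and turn from the pose commanded when the call began, along the tool's axes at that moment; what a row does not reach only later rows make up. A row lasts 1/8 s, in which the tool goes at most 62.5 mm and 10.7 degrees, less where a joint would pass 70% of its speed; a pose out of reach is approached as far as the arm can. A call with a gripper value outside its range is refused whole. The fingers move at their own pace and stop on an object; "squeeze" is the grip in N (left out, the last holds). Time passes only in rows, so rows that repeat a pose let the fingers close. It gives the time, the measured TCP pose, the force, the opening and the grip force at its end, in the units of the state.
- status.read_state(): the state, without advancing time (a new reading comes with each control period).
- vision.capture(name): name is "scene" or "side" or "wrist"; returns the picture (384x512x3 uint8, red, green, blue); there is no depth.
- vision.camera_model(name): a dict with "K" (3x3 intrinsics, pixels), "dist" ([k1, k2, p1, p2, k3] as OpenCV has them; the pictures are not rectified), "extrinsics" (4x4, takes a point from world to camera coordinates). Camera axes: x right, y down, z forward; pixel columns grow to the right and rows downward; lengths in m; the calibration is good to about 2 mm. A picture is of the moment at which its call begins: read the wrist's pose just before it. camera_model takes no time and is no camera call; for the wrist camera it gives the pose at the moment of the call.
- ticket.hand_in(): hands the job in; it is judged then, once.
The state is a dict: "time": time; "joint_positions": joint angles; "dq": joint speeds; "joint_torque": joint torques, N m; "eef_pos": TCP position; "tool_rot": TCP orientation; "ft_force": force on the tool from outside, world axes, zero at the start; "wrist_torque": the same for the moment, N m; "opening": finger opening in m; "grasp_force": force on a finger pad.
Only numpy, scipy, OpenCV 4.12 (cv2) and the standard library are available. Lean on these libraries where they do the work, as an engineer would, in place of code of your own. Each camera call takes 0.05 s, during which the arm holds its last target. There are 200 camera calls.

## Working session

There is one attempt and no reset: what is moved stays moved. The work goes in short steps, Python scripts to look and compute and a tool call to move; the robot and the scene stay as the last step left them, time stands still between calls to the robot, and variables do not carry over. Pictures are saved under pics/ and viewed, at most 14 in all, crops included, and the job is handed in when it is done.

Besides the shell and the picture viewer there is one more tool, called as name(argument=value, ...) on one line, values as JSON. send_rows: Moves the arm, as the interface text tells. Its arguments: {"type":"object","properties":{"deltas":{"type":"array","items":{"type":"object","properties":{"claw":{"type":"number"},"x":{"type":"number"},"y":{"type":"number"},"z":{"type":"number"},"wx":{"type":"number"},"wy":{"type":"number"},"wz":{"type":"number"}}}},"squeeze":{"type":"number"}},"required":["deltas"]}

```bash
mkdir -p pics; ls; cat > h.py <<'E'
import numpy as np, cv2, sys
from rig import status, vision, ticket
def cap(n,f):
    m=vision.camera_model(n); im=vision.capture(n); cv2.imwrite('pics/'+f+'.png',im[:,:,::-1]); return im,m
def ray(m,px,z):
    K=np.array(m['K']);d=np.array(m['dist']);E=np.array(m['extrinsics'])
    u=cv2.undistortPoints(np.array([[px]],float),K,d)[0,0]
    R=E[:3,:3];t=E[:3,3];o=-R.T@t;v=R.T@np.array([u[0],u[1],1]);return o+v*(z-o[2])/v[2]
def proj(m,P):
    E=np.array(m['extrinsics']);r=cv2.Rodrigues(E[:3,:3])[0]
    return cv2.projectPoints(np.array(P,float).reshape(-1,1,3),r,E[:3,3],np.array(m['K']),np.array(m['dist']))[0].reshape(-1,2)
E
python3 - <<'E'
from h import *
s=status.read_state();print(s)
for n in('scene','side'):
    im,m=cap(n,n+'0');cv2.imwrite('pics/'+n+'0b.png',cv2.resize(im[:,:,::-1],(800,600),interpolation=cv2.INTER_CUBIC))
    E=m['extrinsics'];print(n,-np.array(E)[:3,:3].T@np.array(E)[:3,3])
E
```

```text
pics
{'time': 0.0, 'joint_positions': array([-1.48833037e+00,  2.63515207e-01, -4.89509991e-02,  1.25937442e+00,
       -4.50396889e-06,  1.41547577e+00]), 'dq': array([-0.00176946,  0.00014556, -0.00012655, -0.00119641, -0.00039914,
       -0.00012937]), 'joint_torque': array([-1.25821971e-03, -6.37624383e+01,  3.84555030e+01,  1.39039455e-02,
       -1.43860048e-04, -1.61912033e-05]), 'eef_pos': array([ 0.1236253 , -0.50995722,  0.23082393]), 'tool_rot': array([-3.11837823e+00, -3.72511033e-01, -5.26539826e-05]), 'ft_force': array([-0.38285398, -0.20778368,  0.73999296]), 'wrist_torque': array([-0.00090029, -0.02193366,  0.02560215]), 'grasp_force': 0.0, 'opening': 0.08535065968916847}
scene [-0.2276229   0.52491146  0.74025817]
side [ 0.51678151 -0.95965884  0.57501682]
```

View pics/scene0b.png

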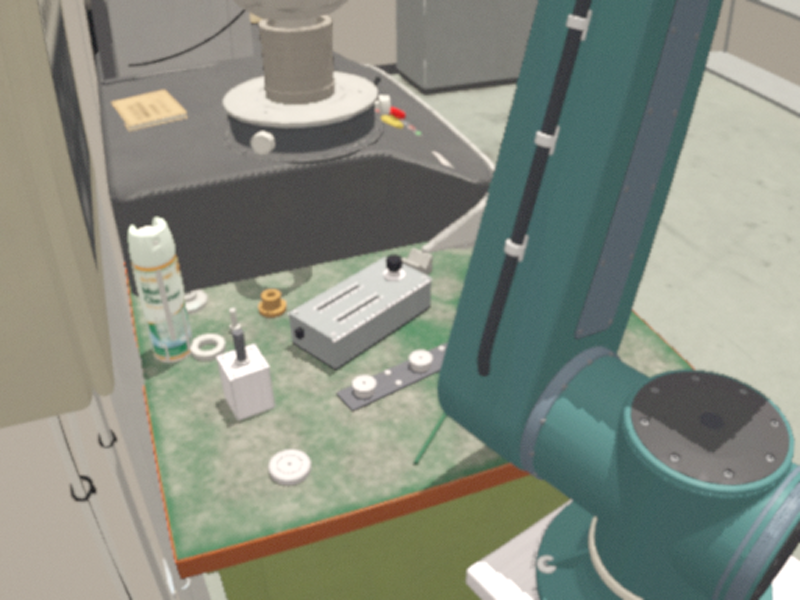

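View pics/side0b.png

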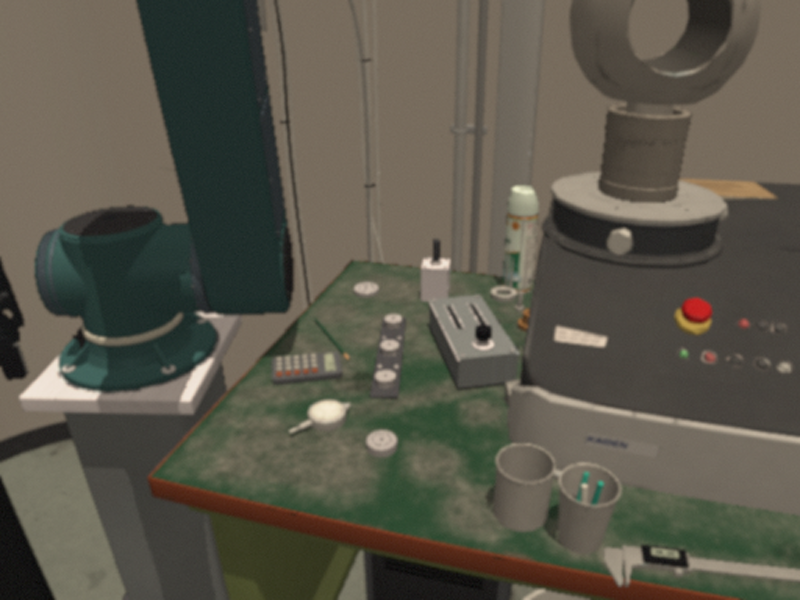

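Scene: the unit is at about (362,305), with the knob at (394,262), stand (245,380), rail with pads at (364,386) and (420,360), and one disc at (290,466). Side: discs at (381,442) and (366,288), pads at (386,377), (390,345) and (393,318), knob (484,332), probe (436,250), and the dial indicator at (325,412). I see only two discs.

```bash
python3 - <<'E'
from h import *
f=1.5625
S=vision.camera_model('scene');D=vision.camera_model('side')
for l,m,p,z in [('disc',S,(290,463),.012),('pad',S,(364,384),.022),('pad',S,(420,358),.022),('stand',S,(241,358),.076),('knob',S,(394,262),.083),('slotA',S,(338,297),.06),('slotB',S,(357,307),.06),('ring',S,(207,345),.0),('r2',S,(193,300),0),
 ('ux1',S,(292,316),.06),('ux2',S,(337,343),.06),('ux3',S,(432,284),.06),
 ('disc2',D,(381,439),.012),('disc1',D,(366,286),.012),('pad',D,(386,376),.022),('pad',D,(390,345),.022),('pad',D,(393,319),.022),('knob',D,(484,332),.083),('stand',D,(436,261),.076),('ring',D,(503,293),0),('dial',D,(325,412),.02),('slotA',D,(455,316),.06),('slotB',D,(477,313),.06)]:
    print(l,ray(m,(p[0]/f,p[1]/f),z).round(3))
E
```

```text
disc [0.403 0.243 0.012]
pad [0.465 0.084 0.022]
pad [ 0.464 -0.016  0.022]
stand [0.56  0.225 0.076]
knob [ 0.625 -0.086  0.083]
slotA [0.624 0.024 0.06 ]
slotB [0.584 0.015 0.06 ]
ring [0.712 0.22  0.   ]
r2 [0.844 0.187 0.   ]
ux1 [0.624 0.108 0.06 ]
ux2 [0.526 0.088 0.06 ]
ux3 [ 0.565 -0.118  0.06 ]
disc2 [ 0.465 -0.271  0.012]
disc1 [0.405 0.242 0.012]
pad [ 0.465 -0.124  0.022]
pad [ 0.468 -0.025  0.022]
pad [0.47  0.073 0.022]
knob [ 0.625 -0.086  0.083]
stand [0.555 0.23  0.076]
ring [0.701 0.233 0.   ]
dial [ 0.378 -0.219  0.02 ]
slotA [0.584 0.013 0.06 ]
slotB [0.624 0.025 0.06 ]
```

```bash
cat >> h.py <<'E'
from scipy.spatial.transform import Rotation as Ro
def go(x,y,z,yaw):
    s=status.read_state();R=Ro.from_rotvec(s['tool_rot']);a=np.radians(yaw)
    T=Ro.from_matrix(np.array([[np.cos(a),np.sin(a),0],[np.sin(a),-np.cos(a),0],[0,0,-1]]))
    d=R.inv().apply(np.array([x,y,z])-s['eef_pos'])*100; w=np.degrees((R.inv()*T).as_rotvec())
    if abs(w[2])>179: print('near 180')
    print('xyz',d.round(2),'w',w.round(2))
def where():
    s=status.read_state();R=Ro.from_rotvec(s['tool_rot']).as_matrix()
    print('t',round(s['time'],2),'p',s['eef_pos'].round(4),'yaw',np.degrees(np.arctan2(R[1,0],R[0,0])).round(2),'tilt',R[:2,2].round(4),'F',s['ft_force'].round(1),'op',round(s['opening'],4),'g',round(s['grasp_force'],1),'q',s['joint_positions'].round(2))
E
python3 - <<'E'
from h import *
m=vision.camera_model('wrist');E=np.array(m['extrinsics']);s=status.read_state();R=Ro.from_rotvec(s['tool_rot'])
print(R.inv().apply(-E[:3,:3].T@E[:3,3]-s['eef_pos']), (E[:3,:3]@R.as_matrix()).round(2),m['K'])
where();go(.45,-.1,.38,90)
E
```

```text
[ 0.08432161  0.00022127 -0.14284903] [[ 0.    1.   -0.  ]
 [-0.94  0.   -0.33]
 [-0.33  0.    0.94]] [[271.38716072   0.         256.5216083 ]
 [  0.         271.38716072 188.54009837]
 [  0.           0.           1.        ]]
t 0.1 p [ 0.1237 -0.51    0.2309] yaw 13.62 tilt [-0.0001  0.0009] F [0.  0.6 0.5] op 0.0855 g 0.0 q [-1.49  0.26 -0.05  1.26  0.    1.42]
xyz [ 41.38 -32.17 -14.88] w [-4.000e-02 -4.000e-02 -7.638e+01]
```

send_rows(deltas=[{"z": -10}, {"z": -14.9}, {"x": 41.4, "y": -32.2, "z": -14.9, "wz": -76.4}, {"x": 41.4, "y": -32.2, "z": -14.9, "wz": -76.4}, {"x": 41.4, "y": -32.2, "z": -14.9, "wz": -76.4}, {"x": 41.4, "y": -32.2, "z": -14.9, "wz": -76.4}, {"x": 41.4, "y": -32.2, "z": -14.9, "wz": -76.4}, {"x": 41.4, "y": -32.2, "z": -14.9, "wz": -76.4}, {"x": 41.4, "y": -32.2, "z": -14.9, "wz": -76.4}, {"x": 41.4, "y": -32.2, "z": -14.9, "wz": -76.4}, {"x": 41.4, "y": -32.2, "z": -14.9, "wz": -76.4}, {"x": 41.4, "y": -32.2, "z": -14.9, "wz": -76.4}, {"x": 41.4, "y": -32.2, "z": -14.9, "wz": -76.4}, {"x": 41.4, "y": -32.2, "z": -14.9, "wz": -76.4}, {"x": 41.4, "y": -32.2, "z": -14.9, "wz": -76.4}])

```text
invalid input
```

```bash
cat > look.py <<'E'
from h import *
import pickle
where();im,m=cap('wrist',sys.argv[1]);pickle.dump(m,open('pics/'+sys.argv[1]+'.pkl','wb'))
cv2.imwrite('pics/'+sys.argv[1]+'b.png',cv2.resize(im[:,:,::-1],(800,600),interpolation=cv2.INTER_CUBIC))
E
python3 look.py w1
```

```text
t 0.1 p [ 0.1237 -0.51    0.2309] yaw 13.62 tilt [-0.0001  0.0009] F [0.  0.6 0.5] op 0.0855 g 0.0 q [-1.49  0.26 -0.05  1.26  0.    1.42]
```

View pics/w1b.png

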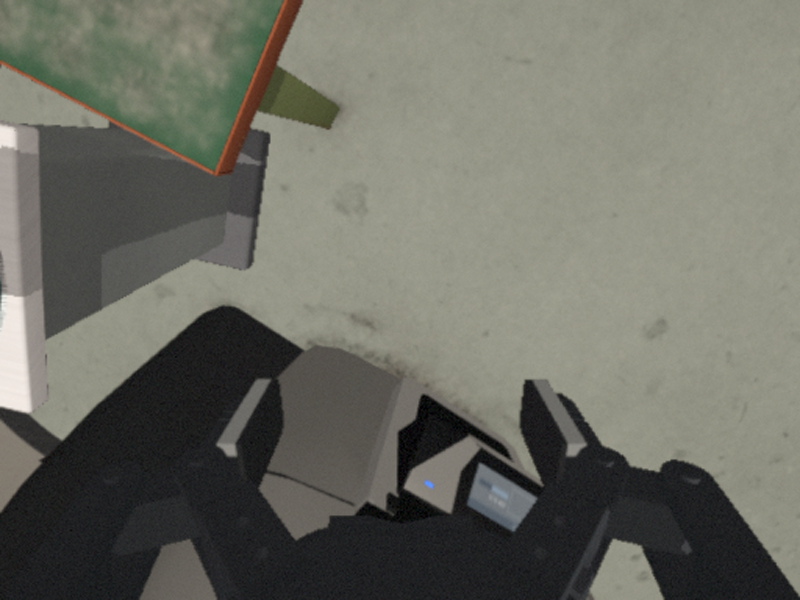

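The move was refused, so this picture only shows the floor, with the fingertips near (245,420) and (555,420). I'll retry with every key filled in.

send_rows(deltas=[{"x": 0, "y": 0, "z": -10, "wx": 0, "wy": 0, "wz": 0, "claw": 100}], squeeze=40)

```text
time: 0.28
eef_pos: [0.1234, -0.5075, 0.2904]
tool_rot: [-3.11, -0.371, -0.0]
ft_force: [0.5, -1.8, 0.9]
opening: 0.0857
grasp_force: 0.0
```

```bash
python3 -c "
from h import *
where();go(.45,-.1,.38,90)"
```

```text
t 0.28 p [ 0.1234 -0.5075  0.2904] yaw 13.62 tilt [-0.0008  0.0097] F [ 0.5 -1.8  0.9] op 0.0857 g 0.0 q [-1.49  0.26  0.1   1.43 -0.    1.42]
xyz [ 41.35 -32.    -8.59] w [ -0.41  -0.44 -76.38]
```

send_rows(deltas=[{"x": 41.4, "y": -32.0, "z": -8.6, "wx": 0, "wy": 0, "wz": -76.4, "claw": 100}, {"x": 41.4, "y": -32.0, "z": -8.6, "wx": 0, "wy": 0, "wz": -76.4, "claw": 100}, {"x": 41.4, "y": -32.0, "z": -8.6, "wx": 0, "wy": 0, "wz": -76.4, "claw": 100}, {"x": 41.4, "y": -32.0, "z": -8.6, "wx": 0, "wy": 0, "wz": -76.4, "claw": 100}, {"x": 41.4, "y": -32.0, "z": -8.6, "wx": 0, "wy": 0, "wz": -76.4, "claw": 100}, {"x": 41.4, "y": -32.0, "z": -8.6, "wx": 0, "wy": 0, "wz": -76.4, "claw": 100}, {"x": 41.4, "y": -32.0, "z": -8.6, "wx": 0, "wy": 0, "wz": -76.4, "claw": 100}, {"x": 41.4, "y": -32.0, "z": -8.6, "wx": 0, "wy": 0, "wz": -76.4, "claw": 100}, {"x": 41.4, "y": -32.0, "z": -8.6, "wx": 0, "wy": 0, "wz": -76.4, "claw": 100}, {"x": 41.4, "y": -32.0, "z": -8.6, "wx": 0, "wy": 0, "wz": -76.4, "claw": 100}, {"x": 41.4, "y": -32.0, "z": -8.6, "wx": 0, "wy": 0, "wz": -76.4, "claw": 100}, {"x": 41.4, "y": -32.0, "z": -8.6, "wx": 0, "wy": 0, "wz": -76.4, "claw": 100}])

```text
time: 1.78
eef_pos: [0.4501, -0.1024, 0.3797]
tool_rot: [-2.222, -2.22, 0.0]
ft_force: [-0.2, 0.1, -0.4]
opening: 0.0857
grasp_force: 0.0
```

```bash
python3 look.py w2
```

```text
t 1.77 p [ 0.4501 -0.1024  0.3797] yaw 89.95 tilt [-0.0002 -0.    ] F [-0.2  0.1 -0.4] op 0.0857 g 0.0 q [-0.4   0.15  0.2   1.62 -0.    1.17]
```

View pics/w2b.png

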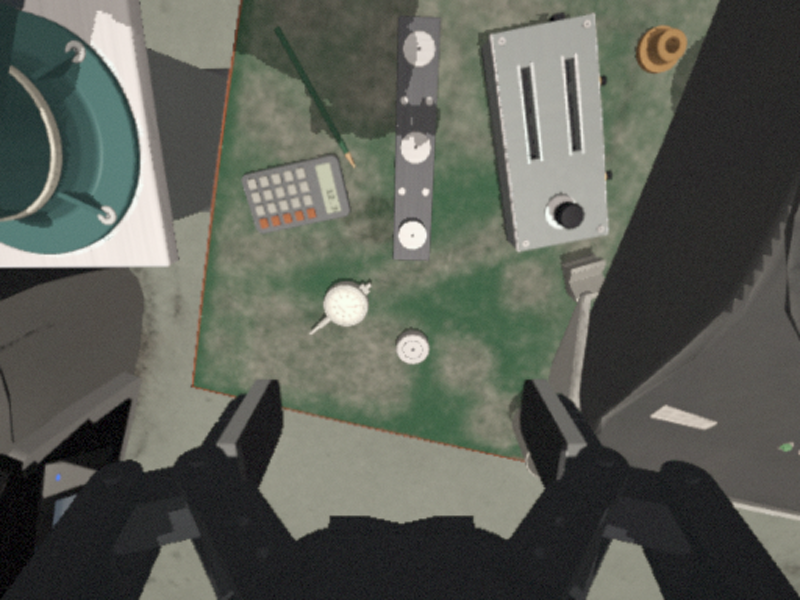

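The wrist view shows pads at (419,48), (416,147) and (412,235), a disc at (412,348), the knob at (570,214), and slots from (527,64) to (534,160) and from (571,58) to (576,153). There is no third disc in this region.

```bash
python3 - <<'E'
from h import *
import pickle
m=pickle.load(open('pics/w2.pkl','rb'));im=cv2.imread('pics/w2.png');g=cv2.cvtColor(im,6)
f=1.5625
for l,p,z in [('pad2',(419,48),.022),('pad1',(416,147),.022),('pad0',(412,235),.022),('disc',(412,346),.012),('knobtop',(570,213),.094),('sA+',(527,64),.06),('sA-',(534,160),.06),('sB+',(571,58),.06),('sB-',(576,153),.06),('u',(486,33),.06),('u',(594,14),.06),('u',(608,234),.06),('u',(516,250),.06)]:
    print(l,ray(m,(p[0]/f,p[1]/f),z).round(4))
P=ray(m,(412/f,346/f),.012)
def fit(c,z,rmax):
  c=(int(c[0]/f),int(c[1]/f));r=rmax
  roi=im[c[1]-r:c[1]+r,c[0]-r:c[0]+r]
  mask=(roi.min(2)>150).astype(np.uint8)
  n,lab,st,ce=cv2.connectedComponentsWithStats(mask)
  k=1+np.argmax(st[1:,4]);cn,_=cv2.findContours((lab==k).astype(np.uint8),0,1);e=cv2.fitEllipse(cv2.convexHull(max(cn,key=len)))
  x=np.array(e[0])+[c[0]-r,c[1]-r];Q=ray(m,x,z);d=np.linalg.norm(ray(m,x+[e[1][0]/2,0],z)-ray(m,x-[e[1][0]/2,0],z))
  print(x*f,np.array(e[1])*f,Q.round(4),'dia',d.round(4))
fit((412,346),.013,18)
for c in((419,48),(416,147),(412,235)): fit(c,.022,14)
cv2.imwrite('pics/w2c.png',np.hstack([cv2.resize(im[200:245,240:290],None,fx=8,fy=8,interpolation=2),cv2.resize(im[127:172,240:290],None,fx=8,fy=8,interpolation=2)]))
E
```

```text
pad2 [0.4685 0.0825 0.022 ]
pad1 [ 0.4664 -0.0176  0.022 ]
pad0 [ 0.4627 -0.1175  0.022 ]
disc [ 0.4642 -0.2689  0.012 ]
knobtop [ 0.6206 -0.0802  0.094 ]
sA+ [0.5739 0.0615 0.06  ]
sA- [ 0.5891 -0.0299  0.06  ]
sB+ [0.6173 0.0677 0.06  ]
sB- [ 0.6329 -0.0224  0.06  ]
u [0.5318 0.0885 0.06  ]
u [0.6357 0.1072 0.06  ]
u [ 0.6801 -0.108   0.06  ]
u [ 0.5782 -0.1267  0.06  ]
[412.00061738 348.68850708] [28.49048376 31.58301413] [ 0.4642 -0.2724  0.013 ] dia 0.038
[420.48220336  48.44968617] [27.54112184 35.00421941] [0.4701 0.0821 0.022 ] dia 0.029
[415.01246393 148.07097018] [29.1623354  30.82590401] [ 0.4653 -0.0187  0.022 ] dia 0.0327
[411.86019182 235.09515822] [27.96400785 29.52536941] [ 0.4625 -0.1176  0.022 ] dia 0.0334
```

View pics/w2c.png

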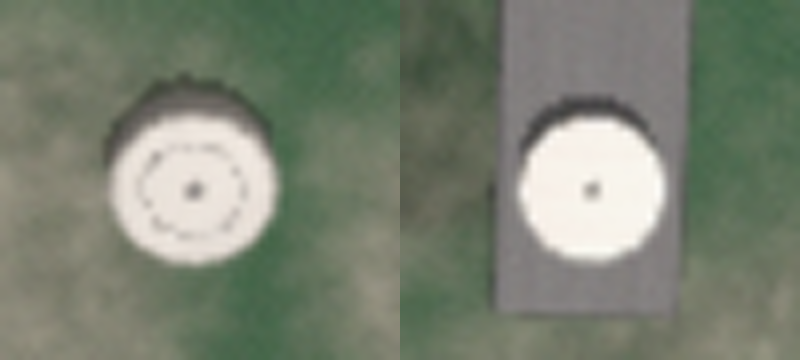

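The left crop shows a disc with its centre dot at about px (264.1,223.8), and the right crop shows pad 0 with its dot at (264,150.8). I'll hover over the disc and measure it from close by.

```bash
python3 - <<'E'
from h import *
import pickle
m=pickle.load(open('pics/w2.pkl','rb'))
for z in(.01,.012,.015):
  a=ray(m,(240+110/8,223.7),z);b=ray(m,(240+279/8,223.7),z);print(z,ray(m,(264.1,223.75),z).round(4),np.linalg.norm(a-b).round(4))
print(ray(m,(264,150.75),.022))
where();go(.4645,-.2705,.12,90)
E
```

```text
0.01 [ 0.4652 -0.2753  0.01  ] 0.0443
0.012 [ 0.4652 -0.2743  0.012 ] 0.0441
0.015 [ 0.4651 -0.2727  0.015 ] 0.0439
[ 0.46329791 -0.11818526  0.022     ]
t 1.82 p [ 0.4501 -0.1024  0.3798] yaw 89.94 tilt [-0.0001 -0.    ] F [ 0.1 -0.2 -0. ] op 0.0857 g 0.0 q [-0.4   0.15  0.2   1.62 -0.    1.17]
xyz [-16.8    1.45  25.98] w [-0.    0.   -0.06]
```

send_rows(deltas=[{"x": -17.0, "y": 1.5, "z": 26, "wx": 0, "wy": 0, "wz": 0, "claw": 100}, {"x": -17.0, "y": 1.5, "z": 26, "wx": 0, "wy": 0, "wz": 0, "claw": 100}, {"x": -17.0, "y": 1.5, "z": 26, "wx": 0, "wy": 0, "wz": 0, "claw": 100}, {"x": -17.0, "y": 1.5, "z": 26, "wx": 0, "wy": 0, "wz": 0, "claw": 100}, {"x": -17.0, "y": 1.5, "z": 26, "wx": 0, "wy": 0, "wz": 0, "claw": 100}, {"x": -17.0, "y": 1.5, "z": 26, "wx": 0, "wy": 0, "wz": 0, "claw": 100}, {"x": -17.0, "y": 1.5, "z": 26, "wx": 0, "wy": 0, "wz": 0, "claw": 100}])

```text
time: 2.7
eef_pos: [0.4655, -0.2719, 0.1206]
tool_rot: [2.222, 2.221, 0.0]
ft_force: [0.8, 0.2, -0.2]
opening: 0.0851
grasp_force: 0.0
```

```bash
python3 look.py w3; cat >> h.py <<'E'
def fit(im,m,P,r,z,th=150,lo=False,draw=None):
    # bright round blob near predicted world point P -> centre at height z and diameter
    c=proj(m,[P])[0].astype(int);k=4
    y0,x0=max(c[1]-r,0),max(c[0]-r,0);roi=cv2.resize(im[y0:c[1]+r,x0:c[0]+r],None,fx=k,fy=k,interpolation=2)
    mask=((roi.max(2)<th) if lo else (roi.min(2)>th)).astype(np.uint8)
    n,lab,st,ce=cv2.connectedComponentsWithStats(mask);j=1+np.argmax(st[1:,4])
    cn,_=cv2.findContours((lab==j).astype(np.uint8),0,1);h=cv2.convexHull(max(cn,key=len))[:,0]
    W=np.array([ray(m,(q+.5)/k-.5+[x0,y0],z)[:2] for q in h])
    A=np.c_[2*W,np.ones(len(W))];s=np.linalg.lstsq(A,(W**2).sum(1),rcond=None)[0];R=np.sqrt(s[2]+s[0]**2+s[1]**2)
    print('centre',s[:2].round(4),'dia',(2*R).round(4),'resid',np.abs(np.hypot(*(W-s[:2]).T)-R).max().round(4));return s[:2]
E
python3 - <<'E'
from h import *
import pickle
im=cv2.imread('pics/w3.png');m=pickle.load(open('pics/w3.pkl','rb'))
for th in (130,150,170):fit(im,m,[.465,-.272,.015],45,.015,th)
im=cv2.imread('pics/w2.png');m=pickle.load(open('pics/w2.pkl','rb'))
for th in (150,180):
  for P in ([.465,-.272,.015],[.463,-.118,.022],[.4655,-.018,.022],[.469,.082,.022]):fit(im,m,P,15,P[2],th)
where();go(.465,-.272,.001,90)
E
```

```text
t 2.7 p [ 0.4655 -0.2719  0.1206] yaw 89.97 tilt [ 0.0004 -0.0001] F [ 0.8  0.2 -0.2] op 0.0851 g 0.0 q [-0.68  0.34 -0.24  0.99  0.    0.89]
centre [ 0.4641 -0.2711] dia 0.0439 resid 0.0006
centre [ 0.4643 -0.2712] dia 0.0431 resid 0.0003
centre [ 0.4643 -0.2713] dia 0.0423 resid 0.0003
centre [ 0.4642 -0.2716] dia 0.043 resid 0.0003
centre [ 0.4626 -0.1177] dia 0.035 resid 0.0003
centre [ 0.4653 -0.0185] dia 0.034 resid 0.0027
centre [0.4688 0.0823] dia 0.0332 resid 0.0014
centre [ 0.4643 -0.2717] dia 0.0411 resid 0.0003
centre [ 0.4625 -0.1174] dia 0.0336 resid 0.0004
centre [ 0.4653 -0.0185] dia 0.0323 resid 0.0033
centre [0.4684 0.0824] dia 0.0321 resid 0.0009
t 2.75 p [ 0.4659 -0.2718  0.1211] yaw 90.01 tilt [ 0.0013 -0.0009] F [1.3 0.2 1. ] op 0.0854 g 0.0 q [-0.68  0.34 -0.24  0.99  0.    0.89]
xyz [-1.000e-02 -1.100e-01  1.201e+01] w [0.08 0.05 0.01]
```

send_rows(deltas=[{"x": 0.05, "y": -0.13, "z": 6, "wx": 0, "wy": 0, "wz": 0, "claw": 100}, {"x": 0.05, "y": -0.13, "z": 9.5, "wx": 0, "wy": 0, "wz": 0, "claw": 100}, {"x": 0.05, "y": -0.13, "z": 11, "wx": 0, "wy": 0, "wz": 0, "claw": 100}, {"x": 0.05, "y": -0.13, "z": 11.7, "wx": 0, "wy": 0, "wz": 0, "claw": 100}, {"x": 0.05, "y": -0.13, "z": 11.7, "wx": 0, "wy": 0, "wz": 0, "claw": 40}, {"x": 0.05, "y": -0.13, "z": 11.7, "wx": 0, "wy": 0, "wz": 0, "claw": 40}, {"x": 0.05, "y": -0.13, "z": 11.7, "wx": 0, "wy": 0, "wz": 0, "claw": 40}, {"x": 0.05, "y": -0.13, "z": 11.7, "wx": 0, "wy": 0, "wz": 0, "claw": 40}, {"x": 0.05, "y": -0.13, "z": 11.7, "wx": 0, "wy": 0, "wz": 0, "claw": 40}])

```text
time: 3.88
eef_pos: [0.4649, -0.2715, 0.0041]
tool_rot: [2.22, 2.221, 0.0]
ft_force: [-1.4, 2.5, 13.6]
opening: 0.0416
grasp_force: 38.7
```

```bash
python3 -c "
from h import *
where()"
```

```text
t 3.88 p [ 0.4649 -0.2715  0.0041] yaw 90.03 tilt [ 0.0013 -0.0011] F [-1.4  2.5 13.6] op 0.0416 g 38.7 q [-0.68  0.46 -0.42  0.69  0.    0.89]
```

```bash
python3 -c "
from h import *
go(.4628,-.1182,.07,90)"
```

```text
xyz [15.32 -0.19 -6.61] w [0.08 0.06 0.03]
```

send_rows(deltas=[{"x": 0, "y": 0, "z": -3, "wx": 0, "wy": 0, "wz": 0, "claw": 40}, {"x": 0, "y": 0, "z": -6.6, "wx": 0, "wy": 0, "wz": 0, "claw": 40}, {"x": 4, "y": -0.1, "z": -6.6, "wx": 0, "wy": 0, "wz": 0, "claw": 40}, {"x": 8, "y": -0.1, "z": -6.6, "wx": 0, "wy": 0, "wz": 0, "claw": 40}, {"x": 12, "y": -0.2, "z": -6.6, "wx": 0, "wy": 0, "wz": 0, "claw": 40}, {"x": 15.3, "y": -0.2, "z": -6.6, "wx": 0, "wy": 0, "wz": 0, "claw": 40}, {"x": 15.3, "y": -0.2, "z": -6.6, "wx": 0, "wy": 0, "wz": 0, "claw": 40}, {"x": 15.3, "y": -0.2, "z": -6.6, "wx": 0, "wy": 0, "wz": 0, "claw": 40}])

```text
time: 4.88
eef_pos: [0.4627, -0.1187, 0.0691]
tool_rot: [2.22, 2.221, 0.0]
ft_force: [-0.3, -0.3, -1.6]
opening: 0.0417
grasp_force: 41.7
```

```bash
python3 -c "
from h import *
where();go(.4628,-.1182,.0265,90)"
```

```text
t 4.88 p [ 0.4627 -0.1187  0.0691] yaw 90.03 tilt [ 0.0008 -0.0006] F [-0.3 -0.3 -1.6] op 0.0417 g 41.7 q [-0.42  0.3  -0.48  0.8  -0.    1.15]
xyz [0.05 0.01 4.26] w [0.04 0.03 0.03]
```

send_rows(deltas=[{"x": 0.05, "y": 0, "z": 2.5, "wx": 0, "wy": 0, "wz": 0, "claw": 40}, {"x": 0.05, "y": 0, "z": 3.8, "wx": 0, "wy": 0, "wz": 0, "claw": 40}, {"x": 0.05, "y": 0, "z": 4.2, "wx": 0, "wy": 0, "wz": 0, "claw": 40}, {"x": 0.05, "y": 0, "z": 4.25, "wx": 0, "wy": 0, "wz": 0, "claw": 40}, {"x": 0.05, "y": 0, "z": 4.25, "wx": 0, "wy": 0, "wz": 0, "claw": 40}])

```text
time: 5.5
eef_pos: [0.4626, -0.118, 0.0267]
tool_rot: [2.221, 2.221, 0.0]
ft_force: [0.8, 0.2, -1.5]
opening: 0.0415
grasp_force: 41.6
```

send_rows(deltas=[{"x": 0, "y": 0, "z": 0.07, "wx": 0, "wy": 0, "wz": 0, "claw": 40}, {"x": 0, "y": 0, "z": 0.07, "wx": 0, "wy": 0, "wz": 0, "claw": 40}])

```text
time: 5.75
eef_pos: [0.4627, -0.1179, 0.0262]
tool_rot: [2.22, 2.221, 0.0]
ft_force: [-1.5, 0.1, 6.5]
opening: 0.0418
grasp_force: 42.5
```

Contact (8 N above the disc's weight). I'll release, rise, and check.

send_rows(deltas=[{"x": 0, "y": 0, "z": 0, "wx": 0, "wy": 0, "wz": 0, "claw": 60}, {"x": 0, "y": 0, "z": 0, "wx": 0, "wy": 0, "wz": 0, "claw": 75}, {"x": 0, "y": 0, "z": 0, "wx": 0, "wy": 0, "wz": 0, "claw": 100}, {"x": 0, "y": 0, "z": 0, "wx": 0, "wy": 0, "wz": 0, "claw": 100}, {"x": 0, "y": 0, "z": -4, "wx": 0, "wy": 0, "wz": 0, "claw": 100}, {"x": 0, "y": 0, "z": -10, "wx": 0, "wy": 0, "wz": 0, "claw": 100}, {"x": 0, "y": 0, "z": -16, "wx": 0, "wy": 0, "wz": 0, "claw": 100}, {"x": 0, "y": 0, "z": -20, "wx": 0, "wy": 0, "wz": 0, "claw": 100}, {"x": 0, "y": 0, "z": -20, "wx": 0, "wy": 0, "wz": 0, "claw": 100}])

```text
time: 6.88
eef_pos: [0.4635, -0.1182, 0.2281]
tool_rot: [2.218, 2.219, 0.003]
ft_force: [-0.2, 0.1, -0.7]
opening: 0.0852
grasp_force: 0.0
```

```bash
python3 look.py w4; python3 - <<'E'
from h import *
import pickle
im=cv2.imread('pics/w4.png');m=pickle.load(open('pics/w4.pkl','rb'))
for th in (150,170):
  fit(im,m,[.4627,-.118,.037],25,.037,th)
  for P in ([.4655,-.018,.022],[.469,.082,.022]):fit(im,m,P,20,P[2],th)
go(.404,.236,.2,90)
E
```

```text
t 6.88 p [ 0.4635 -0.1182  0.2281] yaw 90.03 tilt [ 0.0044 -0.0019] F [-0.2  0.1 -0.7] op 0.0852 g 0.0 q [-0.42  0.18 -0.17  1.22  0.    1.15]
centre [ 0.4622 -0.1179] dia 0.0432 resid 0.0003
centre [ 0.4776 -0.0189] dia 0.0131 resid 0.0024Traceback (most recent call last):
  File "<stdin>", line 6, in <module>
  File "h.py", line 27, in fit
    n,lab,st,ce=cv2.connectedComponentsWithStats(mask);j=1+np.argmax(st[1:,4])
                                                           ~~~~~~~~~^^^^^^^^^^
    return _wrapfunc(a, 'argmax', axis=axis, out=out, **kwds)
    return bound(*args, **kwds)
ValueError: attempt to get argmax of an empty sequence
```

View pics/w4b.png

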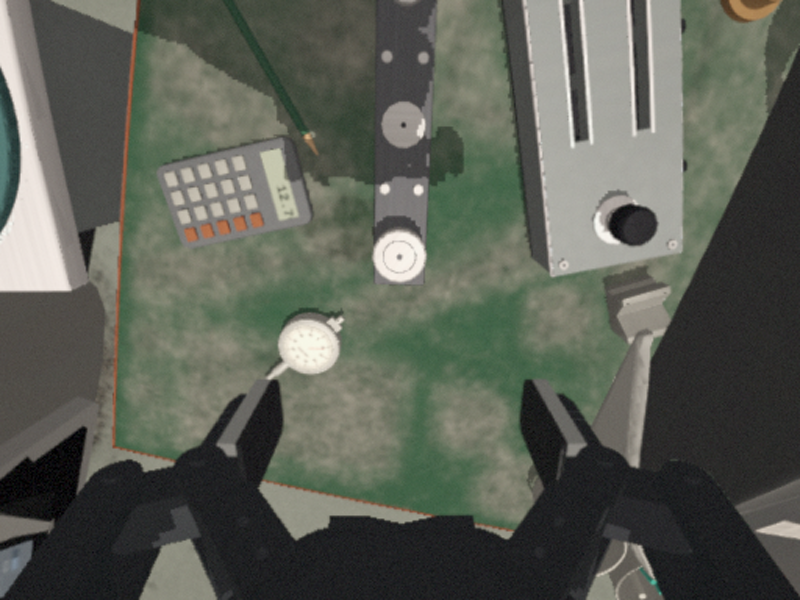

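The small disc sits centred on pad 0 at (400,257). On to the other disc.

```bash
python3 -c "
from h import *
where();go(.404,.243,.15,90)"
```

```text
t 6.92 p [ 0.4628 -0.1179  0.2263] yaw 90.02 tilt [ 0.0018 -0.0008] F [-0.4  0.1 -1.3] op 0.0855 g 0.0 q [-0.42  0.18 -0.17  1.22  0.    1.15]
xyz [36.1  -5.88  7.59] w [0.11 0.05 0.02]
```

send_rows(deltas=[{"x": 36.1, "y": -5.9, "z": 0, "wx": 0, "wy": 0, "wz": 0, "claw": 100}, {"x": 36.1, "y": -5.9, "z": 0, "wx": 0, "wy": 0, "wz": 0, "claw": 100}, {"x": 36.1, "y": -5.9, "z": 0, "wx": 0, "wy": 0, "wz": 0, "claw": 100}, {"x": 36.1, "y": -5.9, "z": 0, "wx": 0, "wy": 0, "wz": 0, "claw": 100}, {"x": 36.1, "y": -5.9, "z": 0, "wx": 0, "wy": 0, "wz": 0, "claw": 100}, {"x": 36.1, "y": -5.9, "z": 0, "wx": 0, "wy": 0, "wz": 0, "claw": 100}, {"x": 36.1, "y": -5.9, "z": 7.5, "wx": 0, "wy": 0, "wz": 0, "claw": 100}, {"x": 36.1, "y": -5.9, "z": 7.5, "wx": 0, "wy": 0, "wz": 0, "claw": 100}, {"x": 36.1, "y": -5.9, "z": 7.5, "wx": 0, "wy": 0, "wz": 0, "claw": 100}, {"x": 36.1, "y": -5.9, "z": 7.5, "wx": 0, "wy": 0, "wz": 0, "claw": 100}])

```text
time: 8.18
eef_pos: [0.4043, 0.243, 0.1521]
tool_rot: [2.222, 2.22, 0.003]
ft_force: [0.7, 0.8, 0.8]
opening: 0.085
grasp_force: 0.0
```

```bash
python3 look.py w5; python3 - <<'E'
from h import *
import pickle
im=cv2.imread('pics/w5.png');m=pickle.load(open('pics/w5.pkl','rb'))
for th in (130,150,170):
  fit(im,m,[.404,.243,.012],50,.012,th)
E
```

```text
t 8.18 p [0.4043 0.243  0.1521] yaw 89.95 tilt [0.0018 0.0007] F [0.7 0.8 0.8] op 0.085 g 0.0 q [ 0.37  0.21 -0.34  1.02  0.    1.94]
centre [0.4033 0.2445] dia 0.0542 resid 0.0005
centre [0.4033 0.2446] dia 0.0533 resid 0.0003
centre [0.4032 0.2445] dia 0.0524 resid 0.0002
```

View pics/w5b.png

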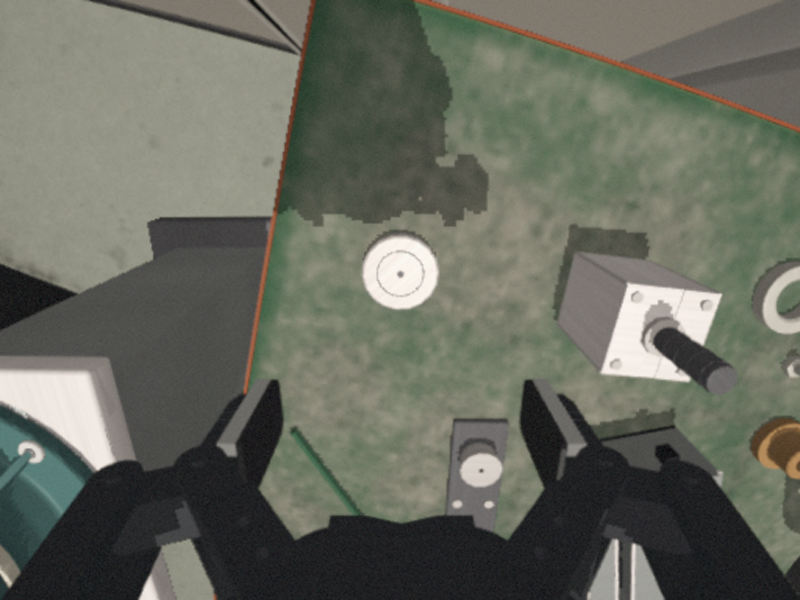

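The large disc is at (400,273), the stand top has corners (630,284), (722,293), (690,382) and (603,373), the probe handle top is at (720,378), and pad 2 is at (481,468).

```bash
python3 - <<'E'
from h import *
import pickle
m=pickle.load(open('pics/w5.pkl','rb'));f=1.5625
c=[ray(m,(x/f,y/f),.076) for x,y in((630,284),(722,293),(690,382),(603,373))];print(np.round(c,4),np.mean(c,0))
print('top',ray(m,(720/f,378/f),.128),'pad2',ray(m,(481/f,469/f),.022))
im=cv2.imread('pics/w5.png');fit(im,m,[.4686,.0825,.022],16,.022,150)
where();go(.4033,.2445,.004,90)
E
```

```text
[[0.53   0.2572 0.076 ]
 [0.5848 0.252  0.076 ]
 [0.5793 0.1949 0.076 ]
 [0.5238 0.2018 0.076 ]] [0.55449129 0.22647542 0.076     ]
top [0.55182897 0.22821505 0.128     ] pad2 [0.46854765 0.0834632  0.022     ]
centre [0.4683 0.0825] dia 0.0341 resid 0.0002
t 8.22 p [0.4042 0.2431 0.152 ] yaw 89.96 tilt [0.002  0.0008] F [ 0.2 -0.2 -0.1] op 0.0856 g 0.0 q [ 0.37  0.21 -0.34  1.02  0.    1.94]
xyz [ 0.13 -0.12 14.8 ] w [ 0.12 -0.05 -0.04]
```

send_rows(deltas=[{"x": 0.13, "y": -0.1, "z": 6, "wx": 0, "wy": 0, "wz": 0, "claw": 100}, {"x": 0.13, "y": -0.1, "z": 11, "wx": 0, "wy": 0, "wz": 0, "claw": 100}, {"x": 0.13, "y": -0.1, "z": 13.5, "wx": 0, "wy": 0, "wz": 0, "claw": 100}, {"x": 0.13, "y": -0.1, "z": 14.6, "wx": 0, "wy": 0, "wz": 0, "claw": 100}, {"x": 0.13, "y": -0.1, "z": 14.7, "wx": 0, "wy": 0, "wz": 0, "claw": 100}, {"x": 0.13, "y": -0.1, "z": 14.7, "wx": 0, "wy": 0, "wz": 0, "claw": 50}, {"x": 0.13, "y": -0.1, "z": 14.7, "wx": 0, "wy": 0, "wz": 0, "claw": 50}, {"x": 0.13, "y": -0.1, "z": 14.7, "wx": 0, "wy": 0, "wz": 0, "claw": 50}, {"x": 0.13, "y": -0.1, "z": 14.7, "wx": 0, "wy": 0, "wz": 0, "claw": 50}, {"x": 0.13, "y": -0.1, "z": 14.7, "wx": 0, "wy": 0, "wz": 0, "claw": 50}])

```text
time: 9.48
eef_pos: [0.4029, 0.2448, 0.0049]
tool_rot: [2.22, 2.221, 0.003]
ft_force: [-3.0, -1.6, 16.6]
opening: 0.0512
grasp_force: 38.3
```

```bash
python3 -c "
from h import *
where();go(.4684,.0825,.07,90)"
```

```text
t 9.47 p [0.4029 0.2448 0.0049] yaw 90.03 tilt [0.0021 0.0007] F [-3.  -1.6 16.6] op 0.0512 g 38.3 q [ 0.37  0.37 -0.59  0.61 -0.    1.94]
xyz [-16.23   6.55  -6.5 ] w [ 0.12 -0.04  0.03]
```

send_rows(deltas=[{"x": 0, "y": 0, "z": -3, "wx": 0, "wy": 0, "wz": 0, "claw": 50}, {"x": 0, "y": 0, "z": -6.5, "wx": 0, "wy": 0, "wz": 0, "claw": 50}, {"x": -4, "y": 1.6, "z": -6.5, "wx": 0, "wy": 0, "wz": 0, "claw": 50}, {"x": -8, "y": 3.2, "z": -6.5, "wx": 0, "wy": 0, "wz": 0, "claw": 50}, {"x": -12, "y": 4.9, "z": -6.5, "wx": 0, "wy": 0, "wz": 0, "claw": 50}, {"x": -16.2, "y": 6.5, "z": -6.5, "wx": 0, "wy": 0, "wz": 0, "claw": 50}, {"x": -16.2, "y": 6.5, "z": -6.5, "wx": 0, "wy": 0, "wz": 0, "claw": 50}, {"x": -16.2, "y": 6.5, "z": -6.5, "wx": 0, "wy": 0, "wz": 0, "claw": 50}, {"x": -16.2, "y": 6.5, "z": -6.5, "wx": 0, "wy": 0, "wz": 0, "claw": 50}])

```text
time: 10.6
eef_pos: [0.4669, 0.0834, 0.0687]
tool_rot: [-2.22, -2.223, -0.0]
ft_force: [-0.6, -0.1, -1.8]
opening: 0.0502
grasp_force: 41.9
```

```bash
python3 -c "
from h import *
where();go(.4684,.0828,.0275,90)"
```

```text
t 10.6 p [0.4669 0.0834 0.0687] yaw 90.09 tilt [-0.0001  0.0001] F [-0.6 -0.1 -1.8] op 0.0502 g 41.9 q [ 0.    0.29 -0.48  0.79  0.    1.57]
xyz [-0.06  0.15  4.12] w [-0.   -0.01  0.09]
```

send_rows(deltas=[{"x": -0.06, "y": 0.14, "z": 2.5, "wx": 0, "wy": 0, "wz": 0, "claw": 50}, {"x": -0.06, "y": 0.14, "z": 3.7, "wx": 0, "wy": 0, "wz": 0, "claw": 50}, {"x": -0.06, "y": 0.14, "z": 4.1, "wx": 0, "wy": 0, "wz": 0, "claw": 50}, {"x": -0.06, "y": 0.14, "z": 4.15, "wx": 0, "wy": 0, "wz": 0, "claw": 50}, {"x": -0.06, "y": 0.14, "z": 4.15, "wx": 0, "wy": 0, "wz": 0, "claw": 50}])

```text
time: 11.22
eef_pos: [0.4689, 0.0821, 0.0274]
tool_rot: [2.22, 2.222, 0.001]
ft_force: [0.6, -0.4, -2.1]
opening: 0.0507
grasp_force: 42.2
```

send_rows(deltas=[{"x": 0.03, "y": -0.03, "z": 0.07, "wx": 0, "wy": 0, "wz": 0, "claw": 50}, {"x": 0.03, "y": -0.03, "z": 0.07, "wx": 0, "wy": 0, "wz": 0, "claw": 50}])

```text
time: 11.48
eef_pos: [0.4689, 0.0822, 0.0271]
tool_rot: [2.22, 2.221, 0.001]
ft_force: [-1.7, -1.7, 8.8]
opening: 0.0506
grasp_force: 43.6
```

send_rows(deltas=[{"x": 0, "y": 0, "z": 0, "wx": 0, "wy": 0, "wz": 0, "claw": 70}, {"x": 0, "y": 0, "z": 0, "wx": 0, "wy": 0, "wz": 0, "claw": 85}, {"x": 0, "y": 0, "z": 0, "wx": 0, "wy": 0, "wz": 0, "claw": 100}, {"x": 0, "y": 0, "z": 0, "wx": 0, "wy": 0, "wz": 0, "claw": 100}, {"x": 0, "y": 0, "z": -4, "wx": 0, "wy": 0, "wz": 0, "claw": 100}, {"x": 0, "y": 0, "z": -10, "wx": 0, "wy": 0, "wz": 0, "claw": 100}, {"x": 0, "y": 0, "z": -15, "wx": 0, "wy": 0, "wz": 0, "claw": 100}, {"x": -4, "y": 6, "z": -19, "wx": 0, "wy": 0, "wz": 0, "claw": 100}, {"x": -8, "y": 12, "z": -19, "wx": 0, "wy": 0, "wz": 0, "claw": 100}, {"x": -8, "y": 12, "z": -19, "wx": 0, "wy": 0, "wz": 0, "claw": 100}, {"x": -8, "y": 12, "z": -19, "wx": 0, "wy": 0, "wz": 0, "claw": 100}, {"x": -8, "y": 12, "z": -19, "wx": 0, "wy": 0, "wz": 0, "claw": 100}])

```text
time: 12.98
eef_pos: [0.5877, 0.0028, 0.2161]
tool_rot: [-2.22, -2.222, 0.001]
ft_force: [-0.1, -0.1, -0.0]
opening: 0.0853
grasp_force: 0.0
```

```bash
python3 look.py w6; python3 - <<'E'
from h import *
import pickle
im=cv2.imread('pics/w6.png');m=pickle.load(open('pics/w6.pkl','rb'))
for P in ([.4627,-.118,.037],[.4655,-.018,.022],[.4684,.0825,.034]):
  try: fit(im,m,P,25,P[2],150)
  except Exception as e: print(e)
E
```

```text
t 12.97 p [0.5877 0.0028 0.2161] yaw 90.04 tilt [-0.0008  0.0002] F [-0.1 -0.1 -0. ] op 0.0853 g 0.0 q [-0.13  0.38  0.08  1.28  0.    1.44]
centre [ 0.462  -0.1145] dia 0.0381 resid 0.0079
centre [ 0.4654 -0.0173] dia 0.0343 resid 0.0003
centre [0.4686 0.081 ] dia 0.0533 resid 0.0017
```

View pics/w6b.png

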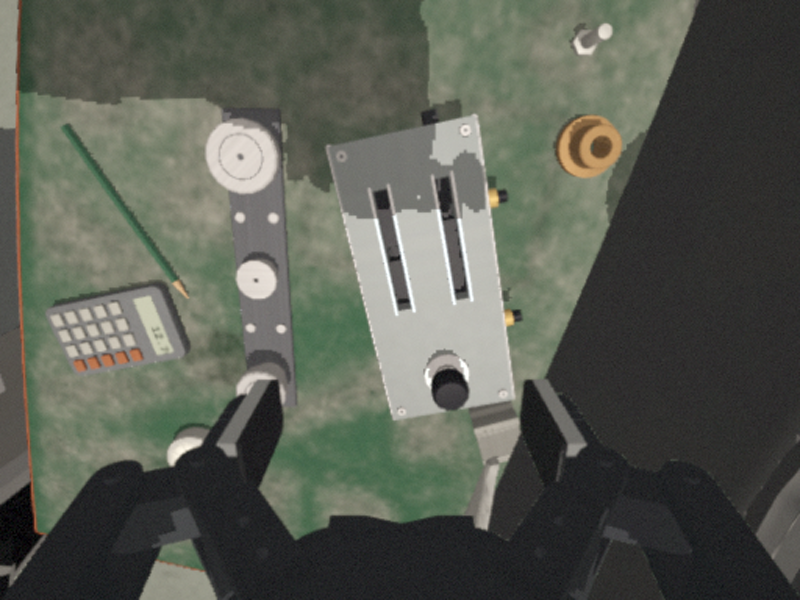

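Disc one is on pad 2 at (241,157), with its centre dot in the right place. Unit corners are at (329,147), (478,115), (514,397) and (394,419); the slots run from about (380,188) to (404,312) and from (443,175) to (464,303); the knob top is at (450,388).

```bash
python3 - <<'E'
from h import *
import pickle
m=pickle.load(open('pics/w6.pkl','rb'));f=1.5625;im=cv2.imread('pics/w6.png')
R=lambda x,y,z:ray(m,(x/f,y/f),z).round(4)[:2]
c=[R(x,y,.06) for x,y in((329,147),(478,115),(514,397),(394,419))];print(c,np.mean(c,0))
s=[R(x,y,.06) for x,y in((341,156),(465,130),(502,395),(402,411))];print('screws',s,np.mean(s,0))
print('slots',[R(x,y,.06) for x,y in((380,188),(404,312),(443,175),(464,303))]);print('knob',R(450,388,.094))
p=(np.array([[365,165],[420,320]])/f).astype(int);q=(np.array([[425,165],[480,320]])/f).astype(int)
cv2.imwrite('pics/w6c.png',cv2.resize(im[100:210,210:320],None,fx=5.4,fy=5.4,interpolation=2))
E
```

```text
[array([0.5387, 0.0876]), array([0.6375, 0.1078]), array([ 0.6801, -0.106 ]), array([ 0.5815, -0.1273])] [ 0.60945  -0.009475]
screws [array([0.5465, 0.0817]), array([0.6294, 0.0984]), array([ 0.67  , -0.1041]), array([ 0.5882, -0.1194])] [ 0.608525 -0.01085 ]
slots [array([0.5726, 0.0606]), array([ 0.5895, -0.0311]), array([0.6157, 0.0693]), array([ 0.6346, -0.0238])]
knob [ 0.6225 -0.0764]
```

View pics/w6c.png

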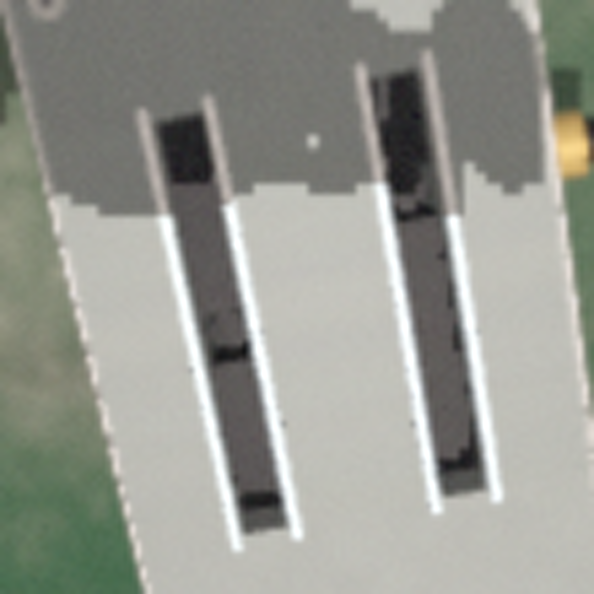

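```bash
python3 - <<'E'
from h import *
import pickle
m=pickle.load(open('pics/w6.pkl','rb'))
R=lambda x,y,z:ray(m,(210+(x+.5)/5.4-.5,100+(y+.5)/5.4-.5),z)[:2]
for n,a,b in(('front',(176,108),(267,543)),('back',(394,60),(467,504))):
  A,B=R(*a,.06),R(*b,.06);d=A-B;print(n,A,B,'mid',(A+B)/2,'len',np.linalg.norm(d),'yaw',np.degrees(np.arctan2(-d[0],d[1])))
for p in((232,352),(415,212)):print('hint floor',R(*p,.045))
where()
a=np.radians(11.2);ex=np.array([np.cos(a),np.sin(a)]);ey=np.array([-np.sin(a),np.cos(a)])
k=np.array([.6225,-.0764]);
print('unit c by knob+?',ex,ey)
U=np.array([.6093,-.0098])
for n,p in(('knob',k),('front',np.array([.581,.0148])),('back',np.array([.625,.0228])) ): print(n,(p-U)@ex,(p-U)@ey)
go(.6215,-.0775,.16,101)
E
```

```text
front [0.5714953  0.06132685] [ 0.59002388 -0.03172475] mid [0.58075959 0.01480105] len 0.09487838740524003 yaw 11.261532965423685
back [0.61462113 0.07068663] [ 0.63348671 -0.02253011] mid [0.62405392 0.02407826] len 0.09510663045659089 yaw 11.441214852489825
hint floor [0.58224756 0.007531  ]
hint floor [0.6214553  0.03840559]
t 13.03 p [0.5876 0.003  0.2164] yaw 90.06 tilt [-0.0005  0.0002] F [ 0.2 -0.6 -1. ] op 0.0853 g 0.0 q [-0.13  0.38  0.08  1.28  0.    1.44]
unit c by knob+? [0.98095516 0.19423435] [-0.19423435  0.98095516]
knob 1.2600259359295835e-05 -0.0678955067823598
front -0.022982865856370802 0.029628328961115318
back 0.02173303578875344 0.02892965875023008
xyz [-8.05  3.39  5.63] w [-3.000e-02 -1.000e-02 -1.094e+01]
```

```bash
python3 - <<'E'
from h import *
import pickle
f=1.5625;D=vision.camera_model('side');S=vision.camera_model('scene')
for z in(0,.05,.15,.25,.35):
  print(z,'side',[ray(D,(x/f,y/f),z)[:2].round(3) for x,y in((533,290),(527,340),(512,385),(550,200))],'scene',[ray(S,(x/f,y/f),z)[:2].round(3) for x,y in((130,285),(300,255),(400,250),(490,185))])
  for n,pts in(('w2',((720,0),(600,390))),('w6',((700,0),(560,350)))):
    m=pickle.load(open(f'pics/{n}.pkl','rb'));print(n,[ray(m,(x/f,y/f),z)[:2].round(3) for x,y in pts])
E
```

```text
0 side [array([0.769, 0.248]), array([0.721, 0.031]), array([ 0.673, -0.117]), array([0.935, 0.91 ])] scene [array([0.959, 0.262]), array([ 0.859, -0.038]), array([ 0.761, -0.198]), array([ 0.864, -0.519])]
w2 [array([0.801, 0.143]), array([ 0.736, -0.346])]
w6 [array([0.812, 0.197]), array([ 0.738, -0.093])]
0.05 side [array([0.747, 0.143]), array([ 0.703, -0.055]), array([ 0.659, -0.19 ]), array([0.899, 0.747])] scene [array([0.879, 0.28 ]), array([0.786, 0.   ]), array([ 0.694, -0.149]), array([ 0.791, -0.448])]
w2 [array([0.767, 0.128]), array([ 0.708, -0.314])]
w6 [array([0.781, 0.182]), array([ 0.717, -0.068])]
0.15 side [array([ 0.703, -0.067]), array([ 0.668, -0.228]), array([ 0.632, -0.337]), array([0.826, 0.422])] scene [array([0.719, 0.315]), array([0.639, 0.076]), array([ 0.561, -0.051]), array([ 0.643, -0.307])]
w2 [array([0.7  , 0.097]), array([ 0.654, -0.252])]
w6 [array([0.718, 0.151]), array([ 0.675, -0.018])]
0.25 side [array([ 0.659, -0.277]), array([ 0.632, -0.4  ]), array([ 0.605, -0.483]), array([0.753, 0.097])] scene [array([0.558, 0.351]), array([0.492, 0.152]), array([0.427, 0.046]), array([ 0.496, -0.166])]
w2 [array([0.633, 0.066]), array([ 0.599, -0.189])]
w6 [array([0.656, 0.121]), array([0.633, 0.032])]
0.35 side [array([ 0.615, -0.487]), array([ 0.597, -0.572]), array([ 0.578, -0.63 ]), array([ 0.68 , -0.228])] scene [array([0.398, 0.386]), array([0.345, 0.228]), array([0.293, 0.144]), array([ 0.348, -0.025])]
w2 [array([0.566, 0.035]), array([ 0.544, -0.126])]
w6 [array([0.593, 0.09 ]), array([0.591, 0.083])]
```

```bash
python3 - <<'E'
from h import *
import pickle
from scipy.optimize import least_squares
f=1.5625
V={'w2':((718,5),(652,213),(607,360)),'w4':((798,55),(722,218),(668,335)),'w6':((700,5),(625,190),(570,325))}
def res(p):
  r=[]
  for n,pts in V.items():
    m=pickle.load(open(f'pics/{n}.pkl','rb'))
    for x,y in pts:
      q=ray(m,(x/f,y/f),p[2]);r.append((q[0]-(p[0]+p[1]*q[1])))
  return r
s=least_squares(res,[.7,.15,.2]);print(s.x,np.array(s.fun).round(4))
for z in(.05,.1,.15,.2,.25,.3):
  t=least_squares(lambda p:res([p[0],p[1],z]),[.7,.15]);print(z,t.x.round(3),np.sqrt(np.mean(t.fun**2)).round(4))
im=cv2.imread('pics/scene0.png');cv2.imwrite('pics/sc.png',cv2.resize(im[110:260,60:330],None,fx=2.9,fy=2.9,interpolation=2))
E
```

```text
[0.76064217 0.1761021  0.0186374 ] [ 0.0028  0.0063  0.0173  0.0058 -0.0066 -0.0126  0.0071 -0.0056 -0.0144]
0.05 [0.74  0.183] 0.0105
0.1 [0.707 0.198] 0.0134
0.15 [0.674 0.221] 0.0176
0.2 [0.642 0.255] 0.0221
0.25 [0.608 0.307] 0.0265
0.3 [0.575 0.381] 0.0307
```

View pics/sc.png

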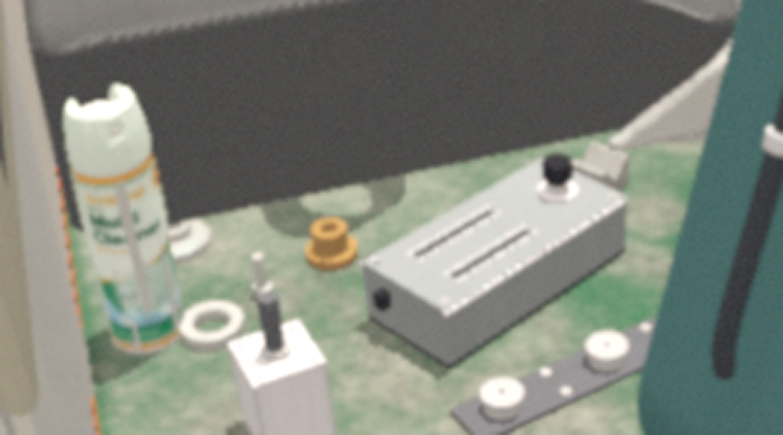

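Crop: the dark machine face meets the bench behind the unit, well clear at about x = 0.75, and the knob stands free at (557,170). I'll go to the knob.

```bash
python3 -c "
from h import *
go(.6225,-.0765,.078,101.3)"
```

```text
xyz [-7.95  3.49 13.83] w [-3.000e-02 -1.000e-02 -1.124e+01]
```

send_rows(deltas=[{"x": -4, "y": 1.7, "z": 0, "wx": 0, "wy": 0, "wz": -5.6, "claw": 100}, {"x": -8, "y": 3.5, "z": 2, "wx": 0, "wy": 0, "wz": -11.2, "claw": 100}, {"x": -8, "y": 3.5, "z": 5, "wx": 0, "wy": 0, "wz": -11.2, "claw": 100}, {"x": -8, "y": 3.5, "z": 9, "wx": 0, "wy": 0, "wz": -11.2, "claw": 100}, {"x": -8, "y": 3.5, "z": 12, "wx": 0, "wy": 0, "wz": -11.2, "claw": 100}, {"x": -8, "y": 3.5, "z": 13.8, "wx": 0, "wy": 0, "wz": -11.2, "claw": 100}, {"x": -8, "y": 3.5, "z": 13.8, "wx": 0, "wy": 0, "wz": -11.2, "claw": 100}, {"x": -8, "y": 3.5, "z": 13.8, "wx": 0, "wy": 0, "wz": -11.2, "claw": 20}, {"x": -8, "y": 3.5, "z": 13.8, "wx": 0, "wy": 0, "wz": -11.2, "claw": 20}, {"x": -8, "y": 3.5, "z": 13.8, "wx": 0, "wy": 0, "wz": -11.2, "claw": 20}, {"x": -8, "y": 3.5, "z": 13.8, "wx": 0, "wy": 0, "wz": -11.2, "claw": 20}, {"x": -8, "y": 3.5, "z": 13.8, "wx": 0, "wy": 0, "wz": -11.2, "claw": 20}, {"x": -8, "y": 3.5, "z": 13.8, "wx": 0, "wy": 0, "wz": -11.2, "claw": 20}])

```text
time: 14.65
eef_pos: [0.6229, -0.0779, 0.0792]
tool_rot: [1.994, 2.428, -0.001]
ft_force: [-6.5, -1.4, 11.5]
opening: 0.0259
grasp_force: 38.9
```

```bash
python3 -c "
from h import *
where()"
```

```text
t 14.65 p [ 0.6229 -0.0779  0.0792] yaw 101.21 tilt [-0.0005 -0.0007] F [-6.5 -1.4 11.5] op 0.0259 g 38.9 q [-0.25  0.51 -0.07  0.99 -0.    1.12]
```

send_rows(deltas=[{"x": 0, "y": 0, "z": -0.5, "wx": 0, "wy": 0, "wz": 0, "claw": 20}, {"x": 0, "y": 0, "z": -1.0, "wx": 0, "wy": 0, "wz": 0, "claw": 20}, {"x": 0, "y": 0, "z": -1.5, "wx": 0, "wy": 0, "wz": 0, "claw": 20}, {"x": 0, "y": 0, "z": -1.8, "wx": 0, "wy": 0, "wz": 0, "claw": 20}, {"x": 0, "y": 0, "z": -1.9, "wx": 0, "wy": 0, "wz": 0, "claw": 20}, {"x": 0, "y": 0, "z": -1.9, "wx": 0, "wy": 0, "wz": 0, "claw": 20}])

```text
time: 15.4
eef_pos: [0.6228, -0.0778, 0.0974]
tool_rot: [-1.993, -2.427, 0.002]
ft_force: [-5.7, -2.1, -0.7]
opening: 0.0257
grasp_force: 40.5
```

send_rows(deltas=[{"x": 0, "y": 0, "z": 0, "wx": 0, "wy": 0, "wz": 0, "claw": 50}, {"x": 0, "y": 0, "z": 0, "wx": 0, "wy": 0, "wz": 0, "claw": 100}, {"x": 0, "y": 0, "z": 0, "wx": 0, "wy": 0, "wz": 0, "claw": 100}, {"x": 0, "y": 0, "z": -3, "wx": 0, "wy": 0, "wz": 0, "claw": 100}, {"x": 0, "y": 0, "z": -9, "wx": 0, "wy": 0, "wz": 0, "claw": 100}, {"x": 0, "y": 0, "z": -14, "wx": 0, "wy": 0, "wz": 0, "claw": 100}, {"x": 0, "y": 0, "z": -14, "wx": 0, "wy": 0, "wz": 0, "claw": 100}])

```text
time: 16.27
eef_pos: [0.625, -0.0779, 0.2414]
tool_rot: [1.99, 2.424, 0.005]
ft_force: [0.8, -0.2, -0.9]
opening: 0.0854
grasp_force: 0.0
```

```bash
python3 look.py w7; python3 - <<'E'
from h import *
import pickle
f=1.5625;S=vision.camera_model('scene');D=vision.camera_model('side')
print('can base',ray(S,(170/f,352/f),0),'can top(side)',ray(D,(521/f,195/f),.22),ray(S,(150/f,235/f),.22))
go(.5545,.20,.24,101.3)
im=cv2.imread('pics/w7.png');m=pickle.load(open('pics/w7.pkl','rb'))
c=proj(m,[.6225,-.0765,.112])[0];print(c)
fit(im,m,[.6225,-.0765,.112],26,.112,60,lo=True);fit(im,m,[.6225,-.0765,.112],26,.094,60,lo=True)
E
```

```text
t 16.27 p [ 0.625  -0.0779  0.2414] yaw 101.23 tilt [ 0.0064 -0.0015] F [ 0.8 -0.2 -0.9] op 0.0854 g 0.0 q [-0.25  0.44  0.26  1.38  0.    1.12]
can base [0.73112575 0.27630622 0.        ] can top(side) [0.72305373 0.22730072 0.22      ] [0.7136734  0.27239407 0.22      ]
xyz [28.6  -1.43 -0.15] w [ 0.17  0.07 -0.07]
[254.35602048 177.09588607]
centre [ 0.6223 -0.0783] dia 0.0246 resid 0.0006
centre [ 0.6233 -0.0838] dia 0.0262 resid 0.0007
```

send_rows(deltas=[{"x": 28.6, "y": -1.3, "z": 0, "wx": 0, "wy": 0, "wz": 0, "claw": 100}, {"x": 28.6, "y": -1.3, "z": 0, "wx": 0, "wy": 0, "wz": 0, "claw": 100}, {"x": 28.6, "y": -1.3, "z": 0, "wx": 0, "wy": 0, "wz": 0, "claw": 100}, {"x": 28.6, "y": -1.3, "z": 0, "wx": 0, "wy": 0, "wz": 0, "claw": 100}, {"x": 28.6, "y": -1.3, "z": 0, "wx": 0, "wy": 0, "wz": 0, "claw": 100}, {"x": 28.6, "y": -1.3, "z": 0, "wx": 0, "wy": 0, "wz": 0, "claw": 100}, {"x": 28.6, "y": -1.3, "z": 0, "wx": 0, "wy": 0, "wz": 0, "claw": 100}, {"x": 28.6, "y": -1.3, "z": 0, "wx": 0, "wy": 0, "wz": 0, "claw": 100}])

```text
time: 17.32
eef_pos: [0.5552, 0.1994, 0.2369]
tool_rot: [-1.995, -2.427, 0.001]
ft_force: [-0.1, -1.0, -0.7]
opening: 0.085
grasp_force: 0.0
```

```bash
python3 look.py w8
```

```text
t 17.32 p [0.5552 0.1994 0.2369] yaw 101.15 tilt [-0.0007 -0.0002] F [-0.1 -1.  -0.7] op 0.085 g 0.0 q [ 0.21  0.38  0.14  1.33 -0.    1.58]
```

View pics/w8b.png

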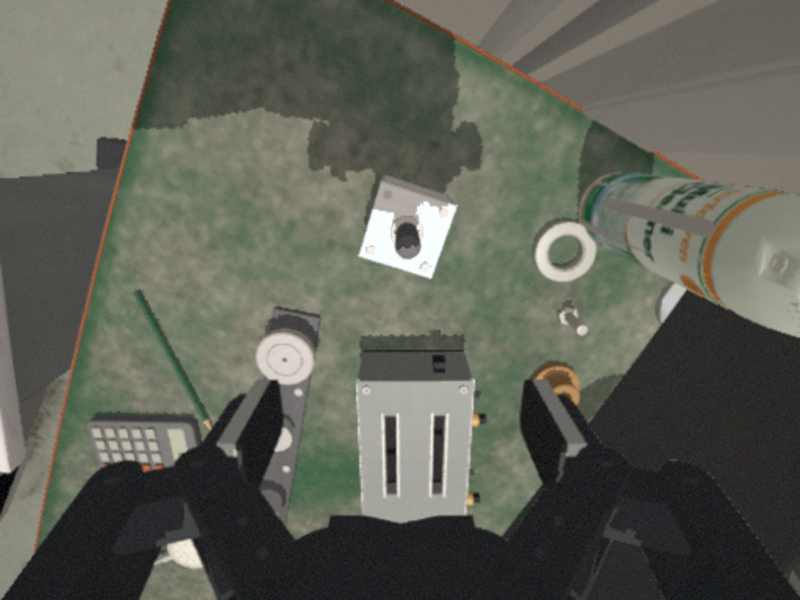

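The stand top corners are (384,178), (457,205), (433,277) and (360,256), the handle top is at about (407,250), and the large disc is on pad 2 at (285,360).

```bash
python3 - <<'E'
from h import *
import pickle
m=pickle.load(open('pics/w8.pkl','rb'));f=1.5625;im=cv2.imread('pics/w8.png')
c=[ray(m,(x/f,y/f),.076) for x,y in((384,178),(457,205),(433,277),(360,256))];print(np.round(c,4),np.mean(c,0))
P=[.5545,.2265]
roi=im[140:172,248:274].max(2)
for r in roi[:,2:24]: print(' '.join('%3d'%v for v in r))
print([proj(m,[*P,z])[0].round(1) for z in(.076,.081,.128)])
E
```

```text
[[0.5305 0.2601 0.076 ]
 [0.5846 0.2519 0.076 ]
 [0.5795 0.1965 0.076 ]
 [0.5233 0.2018 0.076 ]] [0.55445937 0.22756905 0.076     ]
253 210 177 153 137 150 151 153 151 149 150 153 148 153 151 149 150 194 245 255 255 255
251 191 154 140 145 151 153 151 147 147 148 147 144 149 151 151 151 169 223 254 255 255
250 183 171 150 150 150 150 145 116 103 101 111 115 129 147 150 151 170 227 252 255 255
248 189 218 167 151 147 117  89  74  62  68  73  65  81 113 140 155 186 239 238 255 255
233 212 233 172 147 118  77  65  54  53  51  57  53  59  74 103 165 234 244 233 251 255
220 236 237 172 128  81  63  57  57  55  62  64  61  51  56  74 151 241 247 242 236 254
220 239 234 168 106  64  59  56  50  56  53  54  54  57  61  61 127 236 242 243 232 254
221 234 189 137  78  56  52  54  56  59  57  58  54  59  55  55  85 164 200 242 237 254
219 234 169 106  64  54  51  57  50  53  56  54  51  56  59  61  63 131 230 244 232 253
220 236 180  93  60  56  55  60  60  58  57  59  58  53  59  53  57 116 222 242 224 251
220 242 231 130  63  56  58  58  56  60  58  60  57  55  51  60  57  97 195 239 223 251

[... 1217 characters left out ...]
55 255 255 255
255 255 255 255 255 255 250 222 184 178 160 157 163 208 249 255 255 255 255 255 255 255
255 255 255 255 255 255 255 255 252 250 249 249 250 252 255 255 255 255 255 255 255 255
255 255 255 255 255 255 255 255 255 255 255 255 255 255 255 255 255 255 255 255 253 208
255 255 255 255 255 255 255 255 255 255 255 255 255 255 255 255 255 255 255 250 219 215
250 255 255 255 255 255 255 255 255 255 255 255 255 255 255 255 255 255 253 203 223 241
191 227 233 250 253 255 255 255 255 255 255 255 255 255 255 255 255 255 247 205 240 247
137 154 160 187 196 231 249 252 254 255 255 255 255 255 255 255 255 252 212 219 245 248
[array([261.3, 148.2]), array([261.4, 149. ]), array([262.1, 158.6])]
```

```bash
python3 - <<'E'
from h import *
import pickle
m=pickle.load(open('pics/w8.pkl','rb'))
print(ray(m,(260.6,157.7),.128),np.linalg.norm(ray(m,(253,157.7),.128)-ray(m,(268.2,157.7),.128)))
where();go(.5525,.2275,.10,101.3)
E
```

```text
[0.552927   0.22704863 0.128     ] 0.014376256218211888
t 17.38 p [0.5552 0.1994 0.2371] yaw 101.15 tilt [-0.0005 -0.0002] F [0.5 0.4 0.1] op 0.0857 g 0.0 q [ 0.21  0.38  0.14  1.33 -0.    1.58]
xyz [ 2.81  0.28 13.71] w [-0.03  0.01 -0.15]
```

send_rows(deltas=[{"x": 2.75, "y": 0.3, "z": 5, "wx": 0, "wy": 0, "wz": 0, "claw": 100}, {"x": 2.75, "y": 0.3, "z": 9, "wx": 0, "wy": 0, "wz": 0, "claw": 100}, {"x": 2.75, "y": 0.3, "z": 12, "wx": 0, "wy": 0, "wz": 0, "claw": 100}, {"x": 2.75, "y": 0.3, "z": 14.2, "wx": 0, "wy": 0, "wz": 0, "claw": 100}, {"x": 2.75, "y": 0.3, "z": 14.2, "wx": 0, "wy": 0, "wz": 0, "claw": 100}, {"x": 2.75, "y": 0.3, "z": 14.2, "wx": 0, "wy": 0, "wz": 0, "claw": 40}, {"x": 2.75, "y": 0.3, "z": 14.2, "wx": 0, "wy": 0, "wz": 0, "claw": 5}, {"x": 2.75, "y": 0.3, "z": 14.2, "wx": 0, "wy": 0, "wz": 0, "claw": 5}, {"x": 2.75, "y": 0.3, "z": 14.2, "wx": 0, "wy": 0, "wz": 0, "claw": 5}, {"x": 2.75, "y": 0.3, "z": 14.2, "wx": 0, "wy": 0, "wz": 0, "claw": 5}, {"x": 2.75, "y": 0.3, "z": 14.2, "wx": 0, "wy": 0, "wz": 0, "claw": 5}, {"x": 2.75, "y": 0.3, "z": 14.2, "wx": 0, "wy": 0, "wz": 0, "claw": 5}], squeeze=60)

```text
time: 18.88
eef_pos: [0.5528, 0.228, 0.0958]
tool_rot: [1.993, 2.428, 0.001]
ft_force: [-0.0, 0.1, 6.3]
opening: 0.0148
grasp_force: 58.4
```

```bash
python3 -c "
from h import *
where()"
```

```text
t 18.88 p [0.5528 0.228  0.0958] yaw 101.23 tilt [0.0007 0.0001] F [-0.   0.1  6.3] op 0.0148 g 58.4 q [ 0.25  0.46 -0.13  0.99 -0.    1.63]
```

```bash
python3 -c "
from h import *
go(.5528,.228,.2,101.3);go(.5788,.0264,.2,101.3)"
```

```text
xyz [ 0.000e+00  1.000e-02 -1.042e+01] w [ 0.04  0.   -0.07]
xyz [-20.28  -1.37 -10.42] w [ 0.04  0.   -0.07]
```

send_rows(deltas=[{"x": 0, "y": 0, "z": -3, "wx": 0, "wy": 0, "wz": -0.07, "claw": 5}, {"x": 0, "y": 0, "z": -7, "wx": 0, "wy": 0, "wz": -0.07, "claw": 5}, {"x": 0, "y": 0, "z": -10.4, "wx": 0, "wy": 0, "wz": -0.07, "claw": 5}, {"x": 0, "y": 0, "z": -10.4, "wx": 0, "wy": 0, "wz": -0.07, "claw": 5}, {"x": -5, "y": -0.3, "z": -10.4, "wx": 0, "wy": 0, "wz": -0.07, "claw": 5}, {"x": -10, "y": -0.7, "z": -10.4, "wx": 0, "wy": 0, "wz": -0.07, "claw": 5}, {"x": -15, "y": -1, "z": -10.4, "wx": 0, "wy": 0, "wz": -0.07, "claw": 5}, {"x": -19, "y": -1.4, "z": -10.4, "wx": 0, "wy": 0, "wz": -0.07, "claw": 5}, {"x": -20.3, "y": -1.4, "z": -10.4, "wx": 0, "wy": 0, "wz": -0.07, "claw": 5}, {"x": -20.3, "y": -1.4, "z": -10.4, "wx": 0, "wy": 0, "wz": -0.07, "claw": 5}, {"x": -20.3, "y": -1.4, "z": -10.4, "wx": 0, "wy": 0, "wz": -0.07, "claw": 5}])

```text
time: 20.25
eef_pos: [0.5782, 0.0271, 0.1991]
tool_rot: [-1.991, -2.43, 0.0]
ft_force: [-0.8, -0.7, -1.5]
opening: 0.0141
grasp_force: 58.6
```

```bash
python3 look.py w9; python3 -c "
from h import *
go(.5788,.0264,.16,101.3)
im=cv2.imread('pics/w9.png');cv2.imwrite('pics/w9c.png',cv2.resize(im[150:300,160:360],None,fx=4,fy=4,interpolation=2))"
```

```text
t 20.25 p [0.5782 0.0271 0.1991] yaw 101.35 tilt [-0.0005  0.0003] F [-0.8 -0.7 -1.5] op 0.0141 g 58.6 q [-0.09  0.37  0.02  1.22  0.    1.28]
xyz [-0.1   0.04  3.92] w [-0.02 -0.02  0.07]
```

View pics/w9c.png

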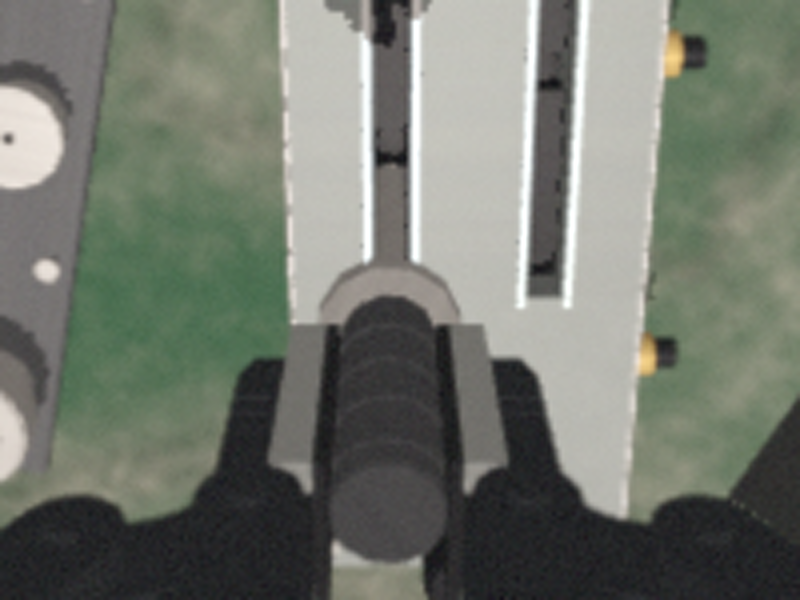

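The probe is held upright and lines up with the front slot. Dark marks that suggest the holes show at (391,157) in the front slot and (550,82) in the back one.

```bash
python3 - <<'E'
from h import *
import pickle
m=pickle.load(open('pics/w9.pkl','rb'))
R=lambda x,y,z:ray(m,(160+(x+.5)/4-.5,150+(y+.5)/4-.5),z)[:2]
a=np.radians(11.3);ex=np.array([np.cos(a),np.sin(a)]);ey=np.array([-np.sin(a),np.cos(a)])
for n,c,q in(('f',(.5812,.0146),(391,157)),('b',(.6242,.0238),(550,82))):
  for z in(.045,.039):
    p=R(*q,z);print(n,z,p,'local',(p-np.array(c))@ex,(p-np.array(c))@ey)
p=(np.array(R(389,250,.06)));print('slot centre x local',(p-np.array([.5812,.0146]))@ex)
p=(np.array(R(545,250,.06)));print('back slot centre x local',(p-np.array([.6242,.0238]))@ex)
p=np.array([.5782,.0271]);print('tcp local',(p-np.array([.5812,.0146]))@ex,(p-np.array([.5812,.0146]))@ey)
E
```

```text
f 0.045 [0.58221143 0.00813684] local -0.00027460907571426975 -0.006536050876348742
f 0.039 [0.58263831 0.00607985] local -0.00025906208123450535 -0.008636817858422385
b 0.045 [0.62189375 0.0391236 ] local 0.0007410605771677279 0.01547845149740436
b 0.039 [0.62312246 0.03769273] local 0.0016655706125722639 0.013834551774212191
slot centre x local -0.0008037777667992124
back slot centre x local -0.0004672103867676888
tcp local -0.0004925171726083702 0.012845521664560215
```

send_rows(deltas=[{"x": 0, "y": 0, "z": 2.5, "wx": 0, "wy": 0, "wz": 0, "claw": 5}, {"x": 0, "y": 0, "z": 4, "wx": 0, "wy": 0, "wz": 0, "claw": 5}, {"x": 0, "y": 0, "z": 5, "wx": 0, "wy": 0, "wz": 0, "claw": 5}, {"x": 0, "y": 0, "z": 5.7, "wx": 0, "wy": 0, "wz": 0, "claw": 5}, {"x": 0, "y": 0, "z": 5.7, "wx": 0, "wy": 0, "wz": 0, "claw": 5}])

```text
time: 20.92
eef_pos: [0.5783, 0.0261, 0.1422]
tool_rot: [-1.992, -2.429, 0.0]
ft_force: [-1.1, -0.1, -1.5]
opening: 0.0145
grasp_force: 58.6
```

send_rows(deltas=[{"x": 0, "y": 0, "z": 0.3, "wx": 0, "wy": 0, "wz": 0, "claw": 5}, {"x": 0, "y": 0, "z": 0.5, "wx": 0, "wy": 0, "wz": 0, "claw": 5}, {"x": 0, "y": 0, "z": 0.6, "wx": 0, "wy": 0, "wz": 0, "claw": 5}, {"x": 0, "y": 0, "z": 0.7, "wx": 0, "wy": 0, "wz": 0, "claw": 5}])

```text
time: 21.42
eef_pos: [0.5784, 0.026, 0.1354]
tool_rot: [1.992, 2.429, 0.0]
ft_force: [-0.5, 0.1, -0.8]
opening: 0.0142
grasp_force: 58.6
```

send_rows(deltas=[{"x": 0, "y": 0, "z": 0.1, "wx": 0, "wy": 0, "wz": 0, "claw": 5}, {"x": 0, "y": 0, "z": 0.1, "wx": 0, "wy": 0, "wz": 0, "claw": 5}])

```text
time: 21.68
eef_pos: [0.5785, 0.026, 0.1347]
tool_rot: [1.992, 2.429, 0.0]
ft_force: [-1.3, -0.1, 3.5]
opening: 0.0142
grasp_force: 59.3
```

send_rows(deltas=[{"x": -0.2, "y": 0, "z": 0.02, "wx": 0, "wy": 0, "wz": 0, "claw": 5}, {"x": -0.4, "y": 0, "z": 0.02, "wx": 0, "wy": 0, "wz": 0, "claw": 5}, {"x": -0.6, "y": 0, "z": 0.02, "wx": 0, "wy": 0, "wz": 0, "claw": 5}, {"x": -0.8, "y": 0, "z": 0.02, "wx": 0, "wy": 0, "wz": 0, "claw": 5}, {"x": -1.0, "y": 0, "z": 0.02, "wx": 0, "wy": 0, "wz": 0, "claw": 5}])

```text
time: 22.3
eef_pos: [0.5806, 0.0167, 0.1346]
tool_rot: [-1.992, -2.43, -0.002]
ft_force: [-0.7, 3.3, 4.1]
opening: 0.0142
grasp_force: 59.3
```

send_rows(deltas=[{"x": -0.15, "y": 0, "z": 0.02, "wx": 0, "wy": 0, "wz": 0, "claw": 5}, {"x": -0.3, "y": 0, "z": 0.02, "wx": 0, "wy": 0, "wz": 0, "claw": 5}])

```text
time: 22.55
eef_pos: [0.581, 0.0134, 0.1341]
tool_rot: [1.992, 2.429, 0.001]
ft_force: [0.5, 0.9, 0.1]
opening: 0.0143
grasp_force: 58.7
```

send_rows(deltas=[{"x": -0.15, "y": 0, "z": 0.0, "wx": 0, "wy": 0, "wz": 0, "claw": 5}, {"x": -0.3, "y": 0, "z": 0.0, "wx": 0, "wy": 0, "wz": 0, "claw": 5}])

```text
time: 22.8
eef_pos: [0.5814, 0.0102, 0.1338]
tool_rot: [-1.992, -2.429, 0.0]
ft_force: [0.4, 0.6, -0.2]
opening: 0.0143
grasp_force: 58.7
```

The tip has dropped (load gone, z falling). I'll shift back slightly towards the hole's centre and push down.

send_rows(deltas=[{"x": 0.1, "y": 0, "z": 0.2, "wx": 0, "wy": 0, "wz": 0, "claw": 5}, {"x": 0.1, "y": 0, "z": 0.4, "wx": 0, "wy": 0, "wz": 0, "claw": 5}, {"x": 0.1, "y": 0, "z": 0.4, "wx": 0, "wy": 0, "wz": 0, "claw": 5}])

```text
time: 23.18
eef_pos: [0.5812, 0.0114, 0.1297]
tool_rot: [-1.992, -2.429, 0.0]
ft_force: [-0.1, -0.1, -1.1]
opening: 0.0143
grasp_force: 58.7
```

send_rows(deltas=[{"x": 0, "y": 0, "z": 0.2, "wx": 0, "wy": 0, "wz": 0, "claw": 5}, {"x": 0, "y": 0, "z": 0.4, "wx": 0, "wy": 0, "wz": 0, "claw": 5}, {"x": 0, "y": 0, "z": 0.6, "wx": 0, "wy": 0, "wz": 0, "claw": 5}, {"x": 0, "y": 0, "z": 0.6, "wx": 0, "wy": 0, "wz": 0, "claw": 5}])

```text
time: 23.68
eef_pos: [0.5814, 0.0114, 0.1239]
tool_rot: [-1.992, -2.429, -0.0]
ft_force: [0.1, 0.9, 0.2]
opening: 0.0144
grasp_force: 58.7
```

send_rows(deltas=[{"x": 0, "y": 0, "z": 0.15, "wx": 0, "wy": 0, "wz": 0, "claw": 5}, {"x": 0, "y": 0, "z": 0.3, "wx": 0, "wy": 0, "wz": 0, "claw": 5}, {"x": 0, "y": 0, "z": 0.35, "wx": 0, "wy": 0, "wz": 0, "claw": 5}, {"x": 0, "y": 0, "z": 0.35, "wx": 0, "wy": 0, "wz": 0, "claw": 5}])

```text
time: 24.18
eef_pos: [0.5814, 0.0113, 0.1206]
tool_rot: [1.992, 2.429, 0.0]
ft_force: [-1.3, -0.6, 4.4]
opening: 0.0146
grasp_force: 59.4
```

send_rows(deltas=[{"x": 0, "y": 0, "z": 0.1, "wx": 0, "wy": 0, "wz": 0, "claw": 5}, {"x": 0, "y": 0, "z": 0.15, "wx": 0, "wy": 0, "wz": 0, "claw": 5}, {"x": 0, "y": 0, "z": 0.15, "wx": 0, "wy": 0, "wz": 0, "claw": 5}])

```text
time: 24.55
eef_pos: [0.5818, 0.0112, 0.1202]
tool_rot: [1.991, 2.428, 0.001]
ft_force: [-3.5, -0.4, 18.3]
opening: 0.0146
grasp_force: 60.8
```

```bash
python3 -c "
from h import *
go(.6176,.0541,.165,101.3)"
```

```text
xyz [ 3.5   4.36 -4.48] w [ 0.1   0.04 -0.01]
```

send_rows(deltas=[{"x": 0, "y": 0, "z": -2, "wx": 0, "wy": 0, "wz": 0, "claw": 5}, {"x": 0, "y": 0, "z": -4.7, "wx": 0, "wy": 0, "wz": 0, "claw": 5}, {"x": 0, "y": 0, "z": -4.7, "wx": 0, "wy": 0, "wz": 0, "claw": 5}, {"x": 1.8, "y": 2.2, "z": -4.7, "wx": 0, "wy": 0, "wz": 0, "claw": 5}, {"x": 3.5, "y": 4.35, "z": -4.7, "wx": 0, "wy": 0, "wz": 0, "claw": 5}, {"x": 3.5, "y": 4.35, "z": -4.7, "wx": 0, "wy": 0, "wz": 0, "claw": 5}, {"x": 3.5, "y": 4.35, "z": -4.7, "wx": 0, "wy": 0, "wz": 0, "claw": 5}])

```text
time: 25.42
eef_pos: [0.6165, 0.054, 0.1651]
tool_rot: [-1.991, -2.429, 0.002]
ft_force: [0.5, -0.3, -1.0]
opening: 0.0142
grasp_force: 58.9
```

```bash
python3 -c "
from h import *
where();go(.6176,.0541,.145,101.3)"
```

```text
t 25.43 p [0.6165 0.054  0.1651] yaw 101.3 tilt [-0.0015 -0.0001] F [ 0.5 -0.3 -1. ] op 0.0142 g 58.9 q [-0.04  0.45  0.06  1.18 -0.    1.33]
xyz [-0.01  0.11  2.01] w [-0.09 -0.01  0.  ]
```

send_rows(deltas=[{"x": 0, "y": 0.1, "z": 0.3, "wx": 0, "wy": 0, "wz": 0, "claw": 5}, {"x": 0, "y": 0.1, "z": 0.8, "wx": 0, "wy": 0, "wz": 0, "claw": 5}, {"x": 0, "y": 0.1, "z": 1.3, "wx": 0, "wy": 0, "wz": 0, "claw": 5}, {"x": 0, "y": 0.1, "z": 1.8, "wx": 0, "wy": 0, "wz": 0, "claw": 5}, {"x": 0, "y": 0.1, "z": 2.2, "wx": 0, "wy": 0, "wz": 0, "claw": 5}, {"x": 0, "y": 0.1, "z": 2.2, "wx": 0, "wy": 0, "wz": 0, "claw": 5}])

```text
time: 26.18
eef_pos: [0.6179, 0.0544, 0.1437]
tool_rot: [-1.992, -2.429, 0.0]
ft_force: [-0.4, 0.7, -1.0]
opening: 0.0143
grasp_force: 58.9
```

send_rows(deltas=[{"x": 0, "y": 0, "z": 0.3, "wx": 0, "wy": 0, "wz": 0, "claw": 5}, {"x": 0, "y": 0, "z": 0.6, "wx": 0, "wy": 0, "wz": 0, "claw": 5}, {"x": 0, "y": 0, "z": 0.8, "wx": 0, "wy": 0, "wz": 0, "claw": 5}, {"x": 0, "y": 0, "z": 0.87, "wx": 0, "wy": 0, "wz": 0, "claw": 5}, {"x": 0, "y": 0, "z": 0.87, "wx": 0, "wy": 0, "wz": 0, "claw": 5}])

```text
time: 26.8
eef_pos: [0.6181, 0.0544, 0.1353]
tool_rot: [-1.992, -2.429, -0.0]
ft_force: [0.4, -1.0, -0.8]
opening: 0.0144
grasp_force: 58.9
```

send_rows(deltas=[{"x": 0, "y": 0, "z": 0.1, "wx": 0, "wy": 0, "wz": 0, "claw": 5}, {"x": 0, "y": 0, "z": 0.1, "wx": 0, "wy": 0, "wz": 0, "claw": 5}])

```text
time: 27.05
eef_pos: [0.6183, 0.0544, 0.1347]
tool_rot: [1.992, 2.429, 0.001]
ft_force: [-1.3, -0.2, 3.4]
opening: 0.0141
grasp_force: 59.7
```

send_rows(deltas=[{"x": -0.2, "y": 0, "z": 0.03, "wx": 0, "wy": 0, "wz": 0, "claw": 5}, {"x": -0.4, "y": 0, "z": 0.03, "wx": 0, "wy": 0, "wz": 0, "claw": 5}])

```text
time: 27.3
eef_pos: [0.619, 0.0511, 0.1346]
tool_rot: [-1.991, -2.429, -0.003]
ft_force: [-0.9, 3.7, 7.4]
opening: 0.0143
grasp_force: 59.9
```

send_rows(deltas=[{"x": -0.15, "y": 0, "z": 0.0, "wx": 0, "wy": 0, "wz": 0, "claw": 5}, {"x": -0.3, "y": 0, "z": 0.0, "wx": 0, "wy": 0, "wz": 0, "claw": 5}])

```text
time: 27.55
eef_pos: [0.6198, 0.0481, 0.1346]
tool_rot: [-1.992, -2.43, -0.003]
ft_force: [-0.7, 3.3, 6.8]
opening: 0.0143
grasp_force: 59.7
```

send_rows(deltas=[{"x": -0.15, "y": 0, "z": 0.0, "wx": 0, "wy": 0, "wz": 0, "claw": 5}, {"x": -0.3, "y": 0, "z": 0.0, "wx": 0, "wy": 0, "wz": 0, "claw": 5}])

```text
time: 27.8
eef_pos: [0.6201, 0.0445, 0.134]
tool_rot: [1.992, 2.429, -0.0]
ft_force: [0.0, -0.8, -0.6]
opening: 0.0146
grasp_force: 59.0
```

Dropped again. Going 1.5 mm further in, then down.

send_rows(deltas=[{"x": -0.15, "y": 0, "z": 0.0, "wx": 0, "wy": 0, "wz": 0, "claw": 5}, {"x": -0.15, "y": 0, "z": 0.2, "wx": 0, "wy": 0, "wz": 0, "claw": 5}, {"x": -0.15, "y": 0, "z": 0.4, "wx": 0, "wy": 0, "wz": 0, "claw": 5}, {"x": -0.15, "y": 0, "z": 0.4, "wx": 0, "wy": 0, "wz": 0, "claw": 5}])

```text
time: 28.3
eef_pos: [0.6202, 0.0432, 0.1297]
tool_rot: [-1.992, -2.429, 0.001]
ft_force: [0.5, 0.0, -0.8]
opening: 0.0143
grasp_force: 59.0
```

send_rows(deltas=[{"x": 0, "y": 0, "z": 0.2, "wx": 0, "wy": 0, "wz": 0, "claw": 5}, {"x": 0, "y": 0, "z": 0.4, "wx": 0, "wy": 0, "wz": 0, "claw": 5}, {"x": 0, "y": 0, "z": 0.6, "wx": 0, "wy": 0, "wz": 0, "claw": 5}, {"x": 0, "y": 0, "z": 0.8, "wx": 0, "wy": 0, "wz": 0, "claw": 5}, {"x": 0, "y": 0, "z": 0.8, "wx": 0, "wy": 0, "wz": 0, "claw": 5}])

```text
time: 28.92
eef_pos: [0.6204, 0.0431, 0.1218]
tool_rot: [-1.992, -2.429, 0.0]
ft_force: [0.1, 0.1, -0.9]
opening: 0.0143
grasp_force: 59.0
```

send_rows(deltas=[{"x": 0, "y": 0, "z": 0.1, "wx": 0, "wy": 0, "wz": 0, "claw": 5}, {"x": 0, "y": 0, "z": 0.2, "wx": 0, "wy": 0, "wz": 0, "claw": 5}, {"x": 0, "y": 0, "z": 0.3, "wx": 0, "wy": 0, "wz": 0, "claw": 5}, {"x": 0, "y": 0, "z": 0.3, "wx": 0, "wy": 0, "wz": 0, "claw": 5}])

```text
time: 29.42
eef_pos: [0.6209, 0.0431, 0.1203]
tool_rot: [1.991, 2.428, 0.002]
ft_force: [-2.1, 0.4, 16.6]
opening: 0.0142
grasp_force: 61.0
```

Both plungers are at the stop. Returning the probe to its stand.

send_rows(deltas=[{"x": 0, "y": 0, "z": -2, "wx": 0, "wy": 0, "wz": 0, "claw": 5}, {"x": 0, "y": 0, "z": -5, "wx": 0, "wy": 0, "wz": 0, "claw": 5}, {"x": 0, "y": 0, "z": -8.2, "wx": 0, "wy": 0, "wz": 0, "claw": 5}, {"x": 0, "y": 0, "z": -8.2, "wx": 0, "wy": 0, "wz": 0, "claw": 5}, {"x": 0, "y": 0, "z": -8.2, "wx": 0, "wy": 0, "wz": 0, "claw": 5}])

```text
time: 30.05
eef_pos: [0.62, 0.0431, 0.2]
tool_rot: [-1.991, -2.429, 0.001]
ft_force: [0.9, -0.2, -1.6]
opening: 0.0142
grasp_force: 59.0
```

```bash
python3 -c "
from h import *
where();go(.5528,.228,.2,101.23)"
```

```text
t 30.05 p [0.62   0.0431 0.2   ] yaw 101.29 tilt [-0.0011  0.0001] F [ 0.9 -0.2 -1.6] op 0.0142 g 59.0 q [-0.06  0.44  0.14  1.27  0.    1.31]
xyz [ 1.945e+01 -2.970e+00  1.000e-02] w [-0.06 -0.02  0.06]
```

send_rows(deltas=[{"x": 5, "y": -0.8, "z": 0, "wx": 0, "wy": 0, "wz": 0, "claw": 5}, {"x": 10, "y": -1.5, "z": 0, "wx": 0, "wy": 0, "wz": 0, "claw": 5}, {"x": 15, "y": -2.3, "z": 0, "wx": 0, "wy": 0, "wz": 0, "claw": 5}, {"x": 18.5, "y": -2.9, "z": 0, "wx": 0, "wy": 0, "wz": 0, "claw": 5}, {"x": 19.4, "y": -3.0, "z": 0, "wx": 0, "wy": 0, "wz": 0, "claw": 5}, {"x": 19.4, "y": -3.0, "z": 0, "wx": 0, "wy": 0, "wz": 0, "claw": 5}, {"x": 19.4, "y": -3.0, "z": 0, "wx": 0, "wy": 0, "wz": 0, "claw": 5}, {"x": 19.4, "y": -3.0, "z": 0, "wx": 0, "wy": 0, "wz": 0, "claw": 5}])

```text
time: 31.05
eef_pos: [0.5533, 0.2266, 0.2008]
tool_rot: [-1.994, -2.428, 0.0]
ft_force: [0.2, -0.3, -1.3]
opening: 0.0147
grasp_force: 59.0
```

```bash
python3 look.py w10; python3 -c "
from h import *
im=cv2.imread('pics/w10.png');cv2.imwrite('pics/w10c.png',cv2.resize(im[150:300,160:360],None,fx=4,fy=4,interpolation=2))
go(.5528,.228,.16,101.23)"
```

```text
t 31.05 p [0.5533 0.2266 0.2008] yaw 101.22 tilt [-0.0003 -0.0002] F [ 0.2 -0.3 -1.3] op 0.0147 g 59.0 q [ 0.25  0.4   0.07  1.25 -0.    1.63]
xyz [ 0.14 -0.02  4.09] w [-0.01  0.    0.  ]
```

View pics/w10c.png

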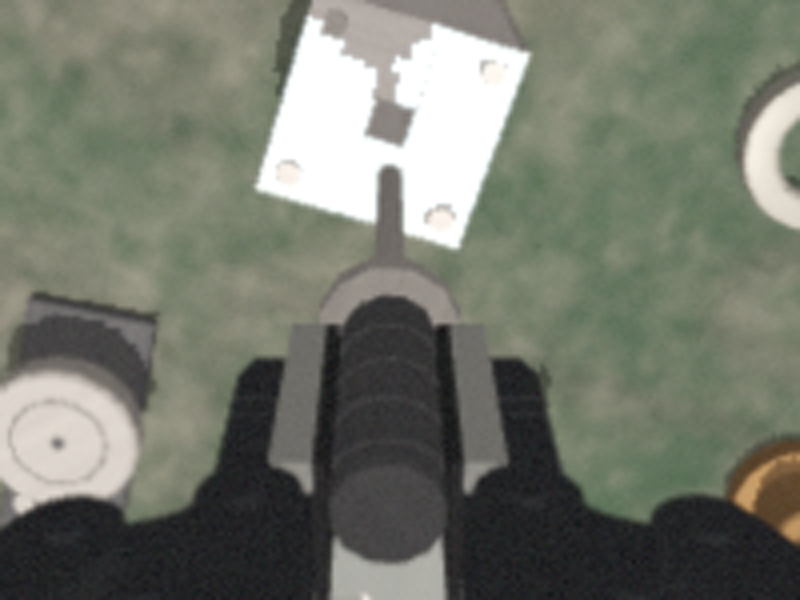

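The stem tip is at (390,170), and the stand's square hole is centred at (389,123).

```bash
python3 - <<'E'
from h import *
import pickle
m=pickle.load(open('pics/w10.pkl','rb'))
R=lambda x,y,z:ray(m,(160+(x+.5)/4-.5,150+(y+.5)/4-.5),z)[:2].round(4)
print('hole',R(389,123,.076),'tip(.111)',R(390,172,.111),'scr',R(336,22,.076),R(492,72,.076),R(440,216,.076),R(288,172,.076))
print(proj(m,[.5533,.2266,.111]))
E
```

```text
hole [0.553  0.2266] tip(.111) [0.5533 0.226 ] scr [0.5348 0.25  ] [0.576  0.2451] [0.5714 0.2038] [0.5296 0.2082]
[[257.2296303  191.99558628]]
```

send_rows(deltas=[{"x": 0.07, "y": 0, "z": 1.5, "wx": 0, "wy": 0, "wz": 0, "claw": 5}, {"x": 0.07, "y": 0, "z": 3, "wx": 0, "wy": 0, "wz": 0, "claw": 5}, {"x": 0.07, "y": 0, "z": 4, "wx": 0, "wy": 0, "wz": 0, "claw": 5}, {"x": 0.07, "y": 0, "z": 4.5, "wx": 0, "wy": 0, "wz": 0, "claw": 5}, {"x": 0.07, "y": 0, "z": 4.5, "wx": 0, "wy": 0, "wz": 0, "claw": 5}])

```text
time: 31.72
eef_pos: [0.5528, 0.2281, 0.1558]
tool_rot: [-1.992, -2.429, 0.0]
ft_force: [-0.2, -0.0, -0.5]
opening: 0.0142
grasp_force: 59.0
```

send_rows(deltas=[{"x": 0, "y": 0, "z": 1.5, "wx": 0, "wy": 0, "wz": 0, "claw": 5}, {"x": 0, "y": 0, "z": 3, "wx": 0, "wy": 0, "wz": 0, "claw": 5}, {"x": 0, "y": 0, "z": 4.5, "wx": 0, "wy": 0, "wz": 0, "claw": 5}, {"x": 0, "y": 0, "z": 5.5, "wx": 0, "wy": 0, "wz": 0, "claw": 5}, {"x": 0, "y": 0, "z": 5.8, "wx": 0, "wy": 0, "wz": 0, "claw": 5}, {"x": 0, "y": 0, "z": 5.8, "wx": 0, "wy": 0, "wz": 0, "claw": 5}])

```text
time: 32.48
eef_pos: [0.5529, 0.2282, 0.098]
tool_rot: [1.992, 2.429, 0.0]
ft_force: [1.0, 0.5, -1.0]
opening: 0.0141
grasp_force: 59.0
```

send_rows(deltas=[{"x": 0, "y": 0, "z": 0.1, "wx": 0, "wy": 0, "wz": 0, "claw": 5}, {"x": 0, "y": 0, "z": 0.2, "wx": 0, "wy": 0, "wz": 0, "claw": 5}, {"x": 0, "y": 0, "z": 0.2, "wx": 0, "wy": 0, "wz": 0, "claw": 5}])

```text
time: 32.85
eef_pos: [0.5529, 0.2282, 0.0961]
tool_rot: [1.992, 2.429, 0.0]
ft_force: [-0.3, -0.1, -1.5]
opening: 0.0146
grasp_force: 59.0
```

send_rows(deltas=[{"x": 0, "y": 0, "z": 0.07, "wx": 0, "wy": 0, "wz": 0, "claw": 5}, {"x": 0, "y": 0, "z": 0.07, "wx": 0, "wy": 0, "wz": 0, "claw": 5}])

```text
time: 33.1
eef_pos: [0.5529, 0.2282, 0.0958]
tool_rot: [1.992, 2.429, 0.001]
ft_force: [-1.8, -0.2, 5.8]
opening: 0.0143
grasp_force: 60.0
```

send_rows(deltas=[{"x": 0, "y": 0, "z": 0, "wx": 0, "wy": 0, "wz": 0, "claw": 25}, {"x": 0, "y": 0, "z": 0, "wx": 0, "wy": 0, "wz": 0, "claw": 60}, {"x": 0, "y": 0, "z": 0, "wx": 0, "wy": 0, "wz": 0, "claw": 100}, {"x": 0, "y": 0, "z": 0, "wx": 0, "wy": 0, "wz": 0, "claw": 100}, {"x": 0, "y": 0, "z": -3, "wx": 0, "wy": 0, "wz": 0, "claw": 100}, {"x": 0, "y": 0, "z": -9, "wx": 0, "wy": 0, "wz": 0, "claw": 100}, {"x": 0, "y": 0, "z": -14.5, "wx": 0, "wy": 0, "wz": 0, "claw": 100}, {"x": 0, "y": 0, "z": -14.5, "wx": 0, "wy": 0, "wz": 0, "claw": 100}, {"x": 0, "y": 0, "z": -14.5, "wx": 0, "wy": 0, "wz": 0, "claw": 100}], squeeze=40)

```text
time: 34.22
eef_pos: [0.5527, 0.2281, 0.2398]
tool_rot: [-1.992, -2.429, 0.0]
ft_force: [0.2, 0.9, -0.0]
opening: 0.0852
grasp_force: 0.0
```

```bash
python3 look.py w11; python3 -c "
from h import *
go(.6227,-.0775,.24,101.3)
im=cv2.imread('pics/w11.png')
print([round(float(np.abs(cv2.imread('pics/w8.png').astype(int)-im).mean()),1)])
import pickle
m=pickle.load(open('pics/w11.pkl','rb'))
for n,P in(('large',[.4684,.0825,.034]),('top',[.553,.227,.128])):
  print(n,proj(m,P))
fit(im,m,[.4684,.0825,.034],25,.034,150)"
```

```text
t 34.23 p [0.5527 0.2281 0.2398] yaw 101.29 tilt [-0.0004 -0.0001] F [ 0.2  0.9 -0. ] op 0.0852 g 0.0 q [0.26 0.39 0.16 1.35 0.   1.63]
xyz [-31.34   0.91  -0.07] w [-0.08  0.   -0.01]
[16.7]
large [[181.77327766 245.38031891]]
top [[257.28846955 185.52666   ]]
centre [0.4686 0.0819] dia 0.0532 resid 0.0005
```

send_rows(deltas=[{"x": -31.3, "y": 0.9, "z": 0, "wx": 0, "wy": 0, "wz": 0, "claw": 100}, {"x": -31.3, "y": 0.9, "z": 0, "wx": 0, "wy": 0, "wz": 0, "claw": 100}, {"x": -31.3, "y": 0.9, "z": 0, "wx": 0, "wy": 0, "wz": 0, "claw": 100}, {"x": -31.3, "y": 0.9, "z": 0, "wx": 0, "wy": 0, "wz": 0, "claw": 100}, {"x": -31.3, "y": 0.9, "z": 0, "wx": 0, "wy": 0, "wz": 0, "claw": 100}, {"x": -31.3, "y": 0.9, "z": 0, "wx": 0, "wy": 0, "wz": 0, "claw": 100}, {"x": -31.3, "y": 0.9, "z": 0, "wx": 0, "wy": 0, "wz": 0, "claw": 100}, {"x": -31.3, "y": 0.9, "z": 4, "wx": 0, "wy": 0, "wz": 0, "claw": 100}, {"x": -31.3, "y": 0.9, "z": 8, "wx": 0, "wy": 0, "wz": 0, "claw": 100}, {"x": -31.3, "y": 0.9, "z": 12, "wx": 0, "wy": 0, "wz": 0, "claw": 100}, {"x": -31.3, "y": 0.9, "z": 14.3, "wx": 0, "wy": 0, "wz": 0, "claw": 100}, {"x": -31.3, "y": 0.9, "z": 14.3, "wx": 0, "wy": 0, "wz": 0, "claw": 100}, {"x": -31.3, "y": 0.9, "z": 14.3, "wx": 0, "wy": 0, "wz": 0, "claw": 20}, {"x": -31.3, "y": 0.9, "z": 14.3, "wx": 0, "wy": 0, "wz": 0, "claw": 20}, {"x": -31.3, "y": 0.9, "z": 14.3, "wx": 0, "wy": 0, "wz": 0, "claw": 20}, {"x": -31.3, "y": 0.9, "z": 14.3, "wx": 0, "wy": 0, "wz": 0, "claw": 20}, {"x": -31.3, "y": 0.9, "z": 14.3, "wx": 0, "wy": 0, "wz": 0, "claw": 20}, {"x": -31.3, "y": 0.9, "z": 14.3, "wx": 0, "wy": 0, "wz": 0, "claw": 20}])

```text
time: 36.52
eef_pos: [0.6227, -0.0771, 0.0973]
tool_rot: [-1.992, -2.429, 0.001]
ft_force: [-2.9, -1.7, 2.4]
opening: 0.0256
grasp_force: 39.1
```

send_rows(deltas=[{"x": 0, "y": 0, "z": 0.5, "wx": 0, "wy": 0, "wz": 0, "claw": 20}, {"x": 0, "y": 0, "z": 1.0, "wx": 0, "wy": 0, "wz": 0, "claw": 20}, {"x": 0, "y": 0, "z": 1.5, "wx": 0, "wy": 0, "wz": 0, "claw": 20}, {"x": 0, "y": 0, "z": 1.8, "wx": 0, "wy": 0, "wz": 0, "claw": 20}, {"x": 0, "y": 0, "z": 1.9, "wx": 0, "wy": 0, "wz": 0, "claw": 20}, {"x": 0, "y": 0, "z": 1.9, "wx": 0, "wy": 0, "wz": 0, "claw": 20}])

```text
time: 37.28
eef_pos: [0.6229, -0.0771, 0.0801]
tool_rot: [1.991, 2.428, 0.0]
ft_force: [-14.2, 0.4, 27.0]
opening: 0.0255
grasp_force: 42.1
```

send_rows(deltas=[{"x": 0, "y": 0, "z": -0.1, "wx": 0, "wy": 0, "wz": 0, "claw": 50}, {"x": 0, "y": 0, "z": -0.1, "wx": 0, "wy": 0, "wz": 0, "claw": 100}, {"x": 0, "y": 0, "z": -0.1, "wx": 0, "wy": 0, "wz": 0, "claw": 100}, {"x": 0, "y": 0, "z": -3, "wx": 0, "wy": 0, "wz": 0, "claw": 100}, {"x": 0, "y": 0, "z": -9, "wx": 0, "wy": 0, "wz": 0, "claw": 100}, {"x": 0, "y": 0, "z": -15, "wx": 0, "wy": 0, "wz": 0, "claw": 100}, {"x": -1, "y": -6, "z": -20, "wx": 0, "wy": 0, "wz": 0, "claw": 100}, {"x": -1, "y": -11, "z": -26, "wx": 0, "wy": 0, "wz": 0, "claw": 100}, {"x": -1, "y": -11, "z": -28, "wx": 0, "wy": 0, "wz": 0, "claw": 100}, {"x": -1, "y": -11, "z": -28, "wx": 0, "wy": 0, "wz": 0, "claw": 100}, {"x": -1, "y": -11, "z": -28, "wx": 0, "wy": 0, "wz": 0, "claw": 100}])

```text
time: 38.65
eef_pos: [0.5173, -0.1083, 0.3575]
tool_rot: [-1.992, -2.429, -0.0]
ft_force: [-0.6, 0.7, 0.2]
opening: 0.0851
grasp_force: 0.0
```

```bash
python3 look.py w12; python3 - <<'E'
from h import *
import pickle
im=cv2.imread('pics/w12.png');m=pickle.load(open('pics/w12.pkl','rb'))
for P,r in(([.4626,-.118,.037],25),([.4684,.0825,.034],25)):
  try: fit(im,m,P,r,P[2],150)
  except Exception as e: print(e)
for z in(.094,.112): fit(im,m,[.6225,-.077,z],15,z,60,lo=True)
E
```

```text
t 38.65 p [ 0.5173 -0.1083  0.3575] yaw 101.29 tilt [-0.0004  0.0004] F [-0.6  0.7  0.2] op 0.0851 g 0.0 q [-0.36  0.27  0.3   1.6   0.    1.01]
centre [ 0.4623 -0.1184] dia 0.0441 resid 0.0004
centre [0.4681 0.0818] dia 0.049 resid 0.0005
centre [ 0.6177 -0.0807] dia 0.0228 resid 0.0002
centre [ 0.6125 -0.0783] dia 0.0218 resid 0.0002
```

View pics/w12b.png

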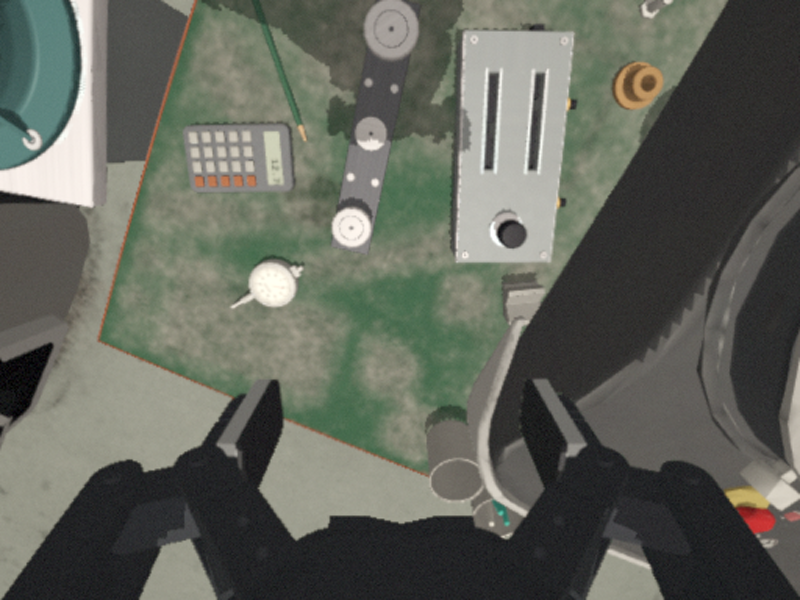

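Both discs are on their pads at (391,28) and (352,228), and the dial indicator is where it was. The knob top is at (512,233); I'll check its height by projecting it.

```bash
python3 - <<'E'
from h import *
import pickle
m=pickle.load(open('pics/w12.pkl','rb'))
print(proj(m,[[.6225,-.077,.094],[.6225,-.077,.112],[.6225,-.077,.06]])*1.5625)
E
```

```text
[[514.71883123 228.98283003]
 [519.62291114 232.54010091]
 [506.47973451 223.01318798]]
```

```bash
python3 -c "
from rig import ticket
print(ticket.hand_in())"
```

```text
the job is handed in; nothing more can be done
None
```

I handed the job in at about 39 s, all steps done in order: both discs found (small on pad 0, large on pad 2) are centred, each zero plunger met a hard stop, the probe is back in its stand, the air knob read as fully in from the last picture, and the dial indicator was not touched.

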